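# Load the smoke box, cam-lock its drawer and set the timer

## Task

Get the garlic smoking: pull out the drawer of the small metal smoke box, lay every garlic bulb that is on the table in its tray, push the drawer shut and turn the black cam latch on top a full quarter turn clockwise so that it draws the drawer tight against its seal. Then, after the drawer is locked, set the white timer by turning its pointer knob clockwise to the long black mark, bearing down on it so that the timer itself does not spin but stays square on its cork mat. Leave the pepper jar and the sweet potato where they are.

Things in the scene. Friction and masses are not known exactly. Their poses are not given: they have to be found in the camera images.
- smoker: the smoke box, a fixed low aluminium case 165 mm deep (x) by 195 mm wide (y) by 90 mm high; origin under its centre, z up. Its front, with the drawer, faces its own -x. On the table it is turned so that the front looks to the robot's left (about +y), within 0.25 rad
- drawer (a joint): how far the drawer is out along the box's -x, m: 0 home, 0.17 fully out; starts ajar at 0.012 to 0.03. Slides stiffly (1.5 N), stays where left, but a rubber seal springs it back out to about 0.007 (3 N there, 8 N at 0.002) unless the cam holds it. Pushed against the seal and let go it rests near 0.007; the cam can catch it there (up to 0.010)
- drawer_handle (a point): middle of the drawer's handle: a round bar 12 mm thick, 110 mm long along the box's y, 95 mm above the table, its axis 50 mm in front of the drawer panel's outer face; axes as the box's. Best pinched from above at its middle, fingers closing along the box's x, opened no wider than 40 mm
- tray_centre (a point): centre of the tray floor's top surface, 12 mm above the table; axes as the box's; moves with the drawer. Tray 150 mm long in x (the 12 mm thick, 88 mm high drawer panel at -75), 170 mm wide in y, rim 14 mm high on three sides. Room above the floor inside the box 72 mm: one layer of bulbs, none on the rim. With the drawer fully out the tray's rear end is 24 mm in front of the box
- cam (a joint): turn of the cam latch, rad, clockwise from above: 0 open, 1.57 latched (stop 1.60); starts at 0 to 0.12. From 0.4 to 1.15 its crescent catches the outer side of the steel post on the drawer's top edge and draws the drawer in to about 0.002; beyond that it holds by friction. Takes up to 0.4 N m. Turned before the drawer is pushed in, it blocks the post
- cam_grip (a point): grip point on the cam's vertical axis, 124 mm above the table, 30 mm behind the box's front face. Grip: an upright black bar 14 mm thick, 70 mm long, from 104 to 138 mm height (below it the steel crescent at 92 to 100 mm; open, it overhangs the front by 34 mm on the box's -y half). The bar runs along the point's y: along the box's y at joint 0, along the box's x when latched; the point turns with it
- timer: loose white wind-up timer, 74 mm square, case top 31 mm above its underside, 0.23 kg, rubber feet; origin under its centre, z up. The knob's zero points to its own -x; black marks round the knob 0.4 rad apart, the long thick one at 1.2 rad clockwise. The case spins under the knob unless pressed down with about 8 N
- timer_dial (a joint): turn of the timer's knob relative to its case, rad, growing clockwise seen from above; starts at 0 to 0.25, range 0 to 2.6; the long mark is at 1.2. Stiff: about 0.09 N m; stays where left
- dial_grip (a point): grip point on the knob's axis, 60 mm above the timer's underside. Knob: a grey disc (radius 29 mm, top 40 mm above the underside) with an upright white bar, 14 mm thick, 50 mm long along the point's x, from 40 to 74 mm; its black-lined pointer end is the point's -x. Turns with the knob. Fingers gripping the bar can rest their tips on the disc to press down
- timer_mat: fixed square cork mat, 90 mm square, 3 mm thick, under the timer; origin under its centre; the timer starts centred and square on it within 3 mm and 0.05 rad
- bulb_a: a pinkish-white garlic bulb, about 59 mm across and high, nearly round from above; origin under its centre when upright, z up. Two to four of bulb_a to bulb_d are present, apart on the table left of the smoke box; an absent one is None
- bulb_b: a pinkish-white garlic bulb, about 51 mm across and high, nearly round from above; origin under its centre when upright, z up. Two to four of bulb_a to bulb_d are present, apart on the table left of the smoke box; an absent one is None
- bulb_c: a pinkish-white garlic bulb, about 50 mm across and high, nearly round from above; origin under its centre when upright, z up. Two to four of bulb_a to bulb_d are present, apart on the table left of the smoke box; an absent one is None
- bulb_d: a pinkish-white garlic bulb, about 59 mm across and high, nearly round from above; origin under its centre when upright, z up. Two to four of bulb_a to bulb_d are present, apart on the table left of the smoke box; an absent one is None
- pepper_jar: pepper jar with dark lid, 44 mm across, 96 mm high, right of centre near the robot; bystander
- sweet_potato: purple sweet potato, 38 x 86 x 39 mm; bystander, not for smoking
Things that resemble listed ones, but are neither listed nor needed, are in the scene too. Leave any blue or green look-alike of the bulb_b alone. What is shaped like the bulb_c but red is not meant.

How it is judged (in metres and radians):
On the way, in this order (a step that is already met when the one before it is completed fails the run):
1. the drawer is pulled out (value of joint drawer above 0.1 m), for 0.1 s.
2. every garlic bulb present is in the tray (x of bulb_a in the frame of tray_centre between -0.075 and 0.075 m and y of bulb_a in the frame of tray_centre between -0.085 and 0.085 m and z of bulb_a in the frame of tray_centre between -0.01 and 0.065 m and x of bulb_b in the frame of tray_centre between -0.075 and 0.075 m and y of bulb_b in the frame of tray_centre between -0.085 and 0.085 m and z of bulb_b in the frame of tray_centre between -0.01 and 0.065 m and x of bulb_c in the frame of tray_centre between -0.075 and 0.075 m and y of bulb_c in the frame of tray_centre between -0.085 and 0.085 m and z of bulb_c in the frame of tray_centre between -0.01 and 0.065 m and x of bulb_d in the frame of tray_centre between -0.075 and 0.075 m and y of bulb_d in the frame of tray_centre between -0.085 and 0.085 m and z of bulb_d in the frame of tray_centre between -0.01 and 0.065 m), for 0.2 s.
3. with the bulbs in the tray, the drawer is shut and the cam turned its quarter turn, drawing the drawer tight (all of step 2 and value of joint drawer below 0.0035 m and value of joint cam above 1.25 rad), for 0.2 s.
4. the timer's knob is set to the long mark (value of joint timer_dial between 1.06 and 1.34 rad), for 0.2 s.
At the end, for the whole second after the job is handed in: Every garlic bulb present is in the tray; drawer home within 3.5 mm; cam at 1.25 rad or more; timer knob at 1.2 rad within 0.14; timer upright, within 20 mm of the middle of its mat and square to it within 0.25 rad; all at rest and released (all of step 3 and all of step 4 and angle between the x axis of timer and the x axis of timer_mat, either way round below 0.25 rad and horizontal distance between timer and timer_mat below 0.02 m and angle between timer's own z axis and vertical below 0.1 rad and linear speed of timer below 0.02 m/s and velocity of joint drawer between -0.02 and 0.02 m/s and velocity of joint cam between -0.02 and 0.02 rad/s and velocity of joint timer_dial between -0.02 and 0.02 rad/s); the robot touches nothing.
It fails at once if the pepper jar is shifted by more than 40 mm (distance of pepper_jar from where it was at the start of the episode above 0.04 m).
It fails at once if the sweet potato is shifted by more than 40 mm (distance of sweet_potato from where it was at the start of the episode above 0.04 m).
It fails at once if the timer is tipped over (angle between timer's own z axis and vertical above 0.5 rad).
Of bulb_a, bulb_b, bulb_c, bulb_d only 2 to 4 are there at a start; the rules pass over those that are not, and their reading is None.
At some moment in a run one of bulb_a, bulb_b, bulb_c, bulb_d may be knocked a few centimetres aside while the robot is not near it.
Once in a run the grip may slacken for a moment while it holds something.
It also fails if it takes over 210 s, if anything falls off the work surface, if the arm or the gripper's body presses on something with over 40 N, if the wrist force passes 120 N, or if a joint passes its speed limit or range.

## Robot

A 6-joint arm with a two-finger parallel gripper is mounted at the origin on the work surface; the furniture and walls round the work are solid. World frame = base frame: x ahead of the robot, y to its left, z up, the work surface at z = 0. Lengths are in mm, angles in rad, forces in N, time in s.
With the tool pointing down it reaches from about 300 to 775 mm from the base axis. Payload 14.6 kg.
Tool frame: the origin (TCP) lies between the finger pads; the fingertips stand 25 mm ahead of it and the grasp point (between the pads) lies 6 mm ahead of it; y points along the fingers, x is the direction in which the jaws open and shut, and the axes are right-handed (so a half turn about y gives the same grasp; the last joint's range is limited). The gripper opens to 94 mm and grips with 3 to 60 N. Pads are 16 mm wide; open, the fingers measure 119 mm over their backs; the gripper's body (75 mm by 177 mm) begins 78 mm behind the grasp point.
Start: joints at [-1.414, 0.3, 1.521, -0, 1.321, -0.067], TCP at [122.059, -536.275, 190.746] pointing down, gripper open.
Joint ranges: [-3.03, 3.03], [-0.79, 2.21], [0.23, 2.52], [-1.04, 4.18], [0, 3.07], [-2.55, 2.55]. Speed limits (rad/s): [2.22, 2.22, 2.57, 3.14, 3.14, 3.14].

## Interface

Orientations are given as [roll, pitch, yaw] about the fixed x, y, z axes, in that order (R = Rz(yaw) Ry(pitch) Rx(roll)).
In Python, from cell import manip gives the robot as it stands.
- The arm moves only by the tool play_rows, never from a script. Its argument "moves" is a list of rows, each an object of numbers: "dx", "dy", "dz": the shift along the tool's x, y, z in m; "ax", "ay", "az": the turn, a rotation vector about the tool's x, y, z in rad; "jaw": the gripper command: -1 is shut, 1 is fully open, values between are in proportion. A call has 1 to 20 rows; each row is the pose to reach, as a shift and turn from the pose commanded when the call began, along the tool's axes at that moment; what a row does not reach only later rows make up. A row lasts 1/10 s, in which the tool goes at most 50 mm and 8.59 degrees, less where a joint would pass 70% of its speed; a pose out of reach is approached as far as the arm can. A call with a gripper value outside its range is refused whole. The fingers move at their own pace and stop on an object; "newtons" is the grip in N (left out, the last holds). Time passes only in rows, so rows that repeat a pose let the fingers close. It gives the time, the measured TCP pose, the force and the opening at its end, in the units of the state.
- manip.read_state(): the state, without advancing time (a new reading comes with each control period).
- manip.camera(name): name is "scene" or "top" or "wrist"; returns the picture (420x560x3 uint8, red, green, blue); there is no depth.
- manip.camera_params(name): a dict with "K" (3x3 intrinsics, pixels), "rvec" (rotation vector, rad) and "tvec" (3), from world to camera coordinates, as OpenCV has them. Camera axes: x right, y down, z forward; pixel columns grow to the right and rows downward; lengths in mm; the calibration is good to about 2 mm. A picture is of the moment at which its call begins: read the wrist's pose just before it. camera_params takes no time and is no camera call; for the wrist camera it gives the pose at the moment of the call.
- manip.sign_off(): hands the job in, once; it reports no verdict.
The state is a dict: "clock": time; "joints": joint angles; "qd": joint speeds; "effort": joint torques, N m; "eef_pos": TCP position; "eef_rot": TCP orientation; "wrist_force": force on the tool from outside, world axes, zero at the start; "moment": the same for the moment, N m; "finger_gap": finger opening in mm.
Only numpy, scipy, OpenCV 4.12 (cv2) and the standard library are available. Lean on these libraries where they do the work, as an engineer would, in place of code of your own. Each camera call takes 0.05 s, during which the arm holds its last target. There are 200 camera calls.

## Working session

There is one attempt and no reset: what is moved stays moved. The work goes in short steps, Python scripts to look and compute and a tool call to move; the robot and the scene stay as the last step left them, time stands still between calls to the robot, and variables do not carry over. Pictures are saved under pics/ and viewed, and the job is handed in when it is done.

Besides the shell and the picture viewer there is one more tool, called after "Call:" in YAML: its name, and indented under it one key for each argument. play_rows: Moves the arm, as the interface text tells. Its arguments: {"type":"object","properties":{"moves":{"type":"array","items":{"type":"object","properties":{"dx":{"type":"number"},"dy":{"type":"number"},"dz":{"type":"number"},"ax":{"type":"number"},"ay":{"type":"number"},"az":{"type":"number"},"jaw":{"type":"number"}}}},"newtons":{"type":"number"}},"required":["moves"]}

```bash
ls; mkdir -p pics; cat > h.py <<'E'
import numpy as np, cv2
from cell import manip
from scipy.spatial.transform import Rotation as R
def save(cam,name):
    im=manip.camera(cam); cv2.imwrite(f'pics/{name}.png',cv2.cvtColor(im,cv2.COLOR_RGB2BGR)); return im
def ray(p,uv,z):
    Rm=cv2.Rodrigues(np.array(p['rvec'],float))[0]; t=np.array(p['tvec'],float).ravel()
    c=-Rm.T@t; d=Rm.T@np.linalg.inv(p['K'])@np.array([uv[0],uv[1],1.])
    return c+d*(z-c[2])/d[2]
def proj(p,X):
    return cv2.projectPoints(np.array(X,float).reshape(-1,3),np.array(p['rvec'],float),np.array(p['tvec'],float),np.array(p['K'],float),None)[0].reshape(-1,2)
def st():
    s=manip.read_state(); print({k:np.round(s[k],3).tolist() for k in ('clock','joints','eef_pos','eef_rot','wrist_force','moment','finger_gap')}); return s
E
python3 - <<'E'
from h import *
s=st()
for c in('scene','top','wrist'):
    p=manip.camera_params(c); save(c,c+'0'); Rm=cv2.Rodrigues(np.array(p['rvec'],float))[0]
    print(c,np.round(-Rm.T@np.array(p['tvec']).ravel()),np.round(p['K'],1).tolist())
E
```

```text
pics
{'clock': 0.0, 'joints': [-1.414, 0.3, 1.522, -0.0, 1.321, -0.067], 'eef_pos': [122.022, -536.011, 190.183], 'eef_rot': [-1.571, 0.001, -1.347], 'wrist_force': [0.073, -0.502, 0.331], 'moment': [-0.035, -0.025, 0.02], 'finger_gap': 94.047}
scene [1380.  217.  884.] [[485.1, 0.0, 282.3], [0.0, 485.1, 213.9], [0.0, 0.0, 1.0]]
top [291.  59. 993.] [[401.6, 0.0, 276.8], [0.0, 401.6, 205.9], [0.0, 0.0, 1.0]]
wrist [ 195. -520.  384.] [[328.1, 0.0, 278.8], [0.0, 328.1, 206.5], [0.0, 0.0, 1.0]]
```

View pics/top0.png

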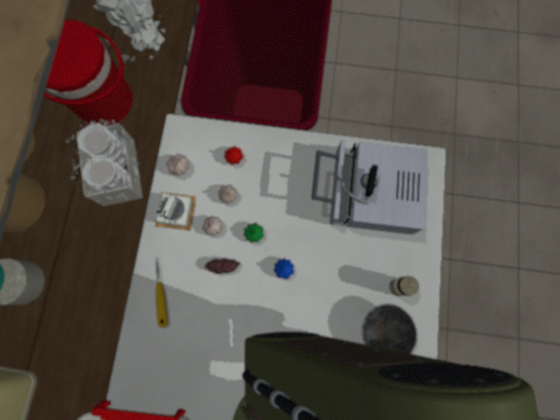

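View pics/scene0.png

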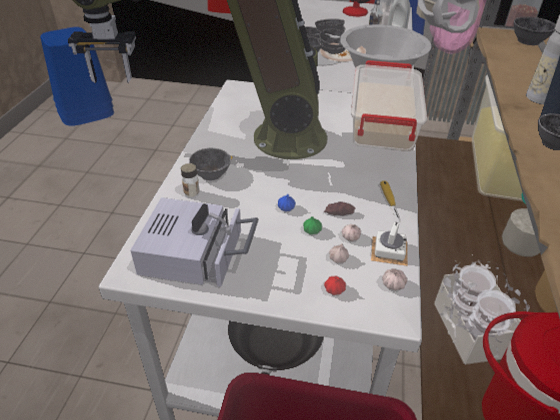

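View pics/wrist0.png

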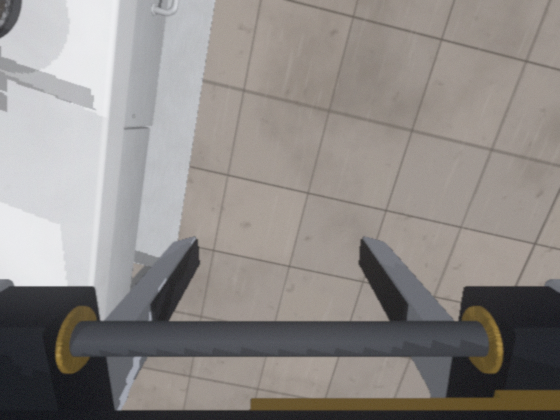

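```bash
python3 - <<'E'
from h import *
p=manip.camera_params('top')
im=cv2.imread('pics/top0.png')
for n,uv,z in [('A',(179,163),28),('B',(228,193),25),('C',(213,225),25),('red',(234,155),25),('green',(254,232),25),('blue',(284,268),25),('potato',(223,266),20),('timer',(175,210),30),('matc',(175,211),3),('jar',(405,286),96),('boxTL',(357,142),90),('boxTR',(427,148),90),('boxBR',(424,230),90),('boxBL',(352,225),90),('h1',(317,152),95),('h2',(312,197),95),('cam1',(374,167),138),('cam2',(369,194),138)]:
    print(n,np.round(ray(p,uv,z)))
cv2.imwrite('pics/topz.png',cv2.resize(im[110:290,140:440],None,fx=2.6,fy=2.6,interpolation=cv2.INTER_CUBIC))
E
```

```text
A [588. 347.  28.]
B [527. 212.  25.]
C [443. 236.  25.]
red [628. 213.  25.]
green [439. 134.  25.]
blue [362.  50.  25.]
potato [348. 196.  20.]
timer [466. 333.  30.]
matc [469. 341.   3.]
jar [ 354. -217.   96.]
boxTL [677. -84.  90.]
boxTR [ 684. -251.   90.]
boxBR [ 485. -254.   90.]
boxBL [475. -91.  90.]
h1 [637.   8.  95.]
h2 [527.   8.  95.]
cam1 [ 602. -120.  138.]
cam2 [ 539. -114.  138.]
```

View pics/topz.png

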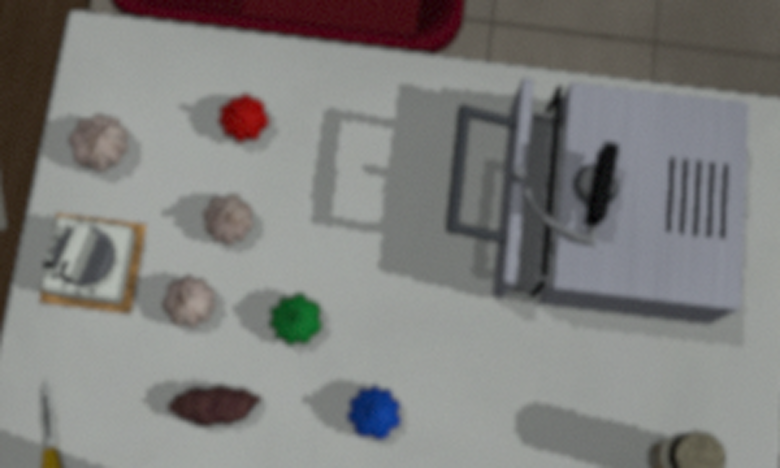

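```bash
cat >> h.py <<'E'
def go(x,y,z,yaw):
    s=manip.read_state(); Rt=R.from_euler('xyz',s['eef_rot'])
    d=Rt.inv().apply(np.array([x,y,z])-s['eef_pos'])/1000
    rv=(Rt.inv()*R.from_euler('xyz',[-np.pi/2,0,yaw])).as_rotvec()
    n=max(np.linalg.norm(d)/.05,np.linalg.norm(rv)/.15)
    print('go d',np.round(d,4),'a',np.round(rv,3),'rows>=%.1f'%n)
E
python3 - <<'E'
from h import *
go(560,20,300,-1.53)
E
```

```text
go d [-0.4451 -0.1093  0.5505] a [ 0.     0.183 -0.001] rows>=14.3
```

Call:
play_rows:
  moves:
    - {"dx": -0.445,"dy": -0.11,"dz": 0.55,"ay": 0.183,"jaw": 0.0}
    - {"dx": -0.445,"dy": -0.11,"dz": 0.55,"ay": 0.183,"jaw": 0.0}
    - {"dx": -0.445,"dy": -0.11,"dz": 0.55,"ay": 0.183,"jaw": 0.0}
    - {"dx": -0.445,"dy": -0.11,"dz": 0.55,"ay": 0.183,"jaw": 0.0}
    - {"dx": -0.445,"dy": -0.11,"dz": 0.55,"ay": 0.183,"jaw": 0.0}
    - {"dx": -0.445,"dy": -0.11,"dz": 0.55,"ay": 0.183,"jaw": 0.0}
    - {"dx": -0.445,"dy": -0.11,"dz": 0.55,"ay": 0.183,"jaw": 0.0}
    - {"dx": -0.445,"dy": -0.11,"dz": 0.55,"ay": 0.183,"jaw": 0.0}
    - {"dx": -0.445,"dy": -0.11,"dz": 0.55,"ay": 0.183,"jaw": 0.0}
    - {"dx": -0.445,"dy": -0.11,"dz": 0.55,"ay": 0.183,"jaw": 0.0}
    - {"dx": -0.445,"dy": -0.11,"dz": 0.55,"ay": 0.183,"jaw": 0.0}
    - {"dx": -0.445,"dy": -0.11,"dz": 0.55,"ay": 0.183,"jaw": 0.0}
    - {"dx": -0.445,"dy": -0.11,"dz": 0.55,"ay": 0.183,"jaw": 0.0}
    - {"dx": -0.445,"dy": -0.11,"dz": 0.55,"ay": 0.183,"jaw": 0.0}
    - {"dx": -0.445,"dy": -0.11,"dz": 0.55,"ay": 0.183,"jaw": 0.0}
    - {"dx": -0.445,"dy": -0.11,"dz": 0.55,"ay": 0.183,"jaw": 0.0}
    - {"dx": -0.445,"dy": -0.11,"dz": 0.55,"ay": 0.183,"jaw": 0.0}
    - {"dx": -0.445,"dy": -0.11,"dz": 0.55,"ay": 0.183,"jaw": 0.0}
    - {"dx": -0.445,"dy": -0.11,"dz": 0.55,"ay": 0.183,"jaw": 0.0}
    - {"dx": -0.445,"dy": -0.11,"dz": 0.55,"ay": 0.183,"jaw": 0.0}

```text
$.moves[0]: bad value
```

```bash
python3 - <<'E'
from h import *
st(); p=manip.camera_params('wrist'); save('wrist','w1'); np.save('w1.npy',p,allow_pickle=True)
save('top','t1')
E
```

```text
{'clock': 0.15, 'joints': [-1.414, 0.3, 1.521, -0.0, 1.321, -0.067], 'eef_pos': [122.003, -536.061, 190.319], 'eef_rot': [-1.571, 0.001, -1.347], 'wrist_force': [0.127, 0.176, -0.031], 'moment': [-0.018, 0.026, -0.05], 'finger_gap': 94.01}
```

View pics/w1.png

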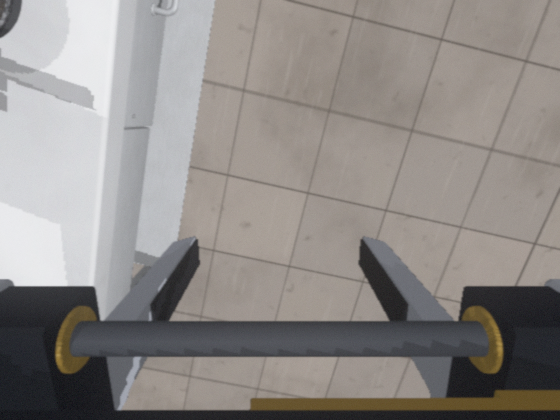

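Call:
play_rows:
  moves:
    - {"dx": -0.445,"dy": -0.11,"dz": 0.55,"ax": 0,"ay": 0.183,"az": 0,"jaw": 0.0}

```text
clock: 0.35
eef_pos: [150.9, -498.6, 196.8]
eef_rot: [-1.572, 0.002, -1.498]
wrist_force: [2.1, -1.2, 0.1]
finger_gap: 88.6
```

Call:
play_rows:
  moves:
    - {"dx": 0,"dy": -0.04,"dz": 0,"ax": 0,"ay": 0,"az": 0,"jaw": 0.0}

```text
clock: 0.45
eef_pos: [153.8, -492.2, 233.7]
eef_rot: [-1.572, 0.012, -1.504]
wrist_force: [0.0, 0.4, 0.2]
finger_gap: 81.4
```

All seven keys are required; large targets are fine.

```bash
python3 - <<'E'
from h import *
go(560,20,300,-1.53)
E
```

```text
go d [-0.4844 -0.0612  0.4397] a [ 0.002  0.027 -0.012] rows>=13.1
```

Call:
play_rows:
  moves:
    - {"dx": -0.08,"dy": -0.06,"dz": 0.07,"ax": 0,"ay": 0.027,"az": -0.012,"jaw": 0}
    - {"dx": -0.484,"dy": -0.061,"dz": 0.44,"ax": 0.002,"ay": 0.027,"az": -0.012,"jaw": 0}
    - {"dx": -0.484,"dy": -0.061,"dz": 0.44,"ax": 0.002,"ay": 0.027,"az": -0.012,"jaw": 0}
    - {"dx": -0.484,"dy": -0.061,"dz": 0.44,"ax": 0.002,"ay": 0.027,"az": -0.012,"jaw": 0}
    - {"dx": -0.484,"dy": -0.061,"dz": 0.44,"ax": 0.002,"ay": 0.027,"az": -0.012,"jaw": 0}
    - {"dx": -0.484,"dy": -0.061,"dz": 0.44,"ax": 0.002,"ay": 0.027,"az": -0.012,"jaw": 0}
    - {"dx": -0.484,"dy": -0.061,"dz": 0.44,"ax": 0.002,"ay": 0.027,"az": -0.012,"jaw": 0}
    - {"dx": -0.484,"dy": -0.061,"dz": 0.44,"ax": 0.002,"ay": 0.027,"az": -0.012,"jaw": 0}
    - {"dx": -0.484,"dy": -0.061,"dz": 0.44,"ax": 0.002,"ay": 0.027,"az": -0.012,"jaw": 0}
    - {"dx": -0.484,"dy": -0.061,"dz": 0.44,"ax": 0.002,"ay": 0.027,"az": -0.012,"jaw": 0}
    - {"dx": -0.484,"dy": -0.061,"dz": 0.44,"ax": 0.002,"ay": 0.027,"az": -0.012,"jaw": 0}
    - {"dx": -0.484,"dy": -0.061,"dz": 0.44,"ax": 0.002,"ay": 0.027,"az": -0.012,"jaw": 0}
    - {"dx": -0.484,"dy": -0.061,"dz": 0.44,"ax": 0.002,"ay": 0.027,"az": -0.012,"jaw": 0}
    - {"dx": -0.484,"dy": -0.061,"dz": 0.44,"ax": 0.002,"ay": 0.027,"az": -0.012,"jaw": 0}
    - {"dx": -0.484,"dy": -0.061,"dz": 0.44,"ax": 0.002,"ay": 0.027,"az": -0.012,"jaw": 0}
    - {"dx": -0.484,"dy": -0.061,"dz": 0.44,"ax": 0.002,"ay": 0.027,"az": -0.012,"jaw": 0}
    - {"dx": -0.484,"dy": -0.061,"dz": 0.44,"ax": 0.002,"ay": 0.027,"az": -0.012,"jaw": 0}
    - {"dx": -0.484,"dy": -0.061,"dz": 0.44,"ax": 0.002,"ay": 0.027,"az": -0.012,"jaw": 0}
    - {"dx": -0.484,"dy": -0.061,"dz": 0.44,"ax": 0.002,"ay": 0.027,"az": -0.012,"jaw": 0}
    - {"dx": -0.484,"dy": -0.061,"dz": 0.44,"ax": 0.002,"ay": 0.027,"az": -0.012,"jaw": 0}

```text
clock: 2.45
eef_pos: [555.5, 17.3, 299.6]
eef_rot: [-1.568, -0.012, -1.525]
wrist_force: [-0.6, -0.2, 0.9]
finger_gap: 47.3
```

```bash
cat >> h.py <<'E'
import pickle
def shot(name,cam='wrist'):
    st(); p=manip.camera_params(cam); save(cam,name); pickle.dump(p,open(f'pics/{name}.pkl','wb')); return p
def ld(name): return pickle.load(open(f'pics/{name}.pkl','rb'))
E
python3 -c "
from h import *
shot('w2')"
```

```text
{'clock': 2.45, 'joints': [-0.029, 0.255, 1.329, -0.012, 1.554, 1.496], 'eef_pos': [555.5, 17.252, 299.634], 'eef_rot': [-1.568, -0.012, -1.525], 'wrist_force': [-0.61, -0.246, 0.888], 'moment': [0.076, 0.03, -0.062], 'finger_gap': 47.251}
```

View pics/w2.png

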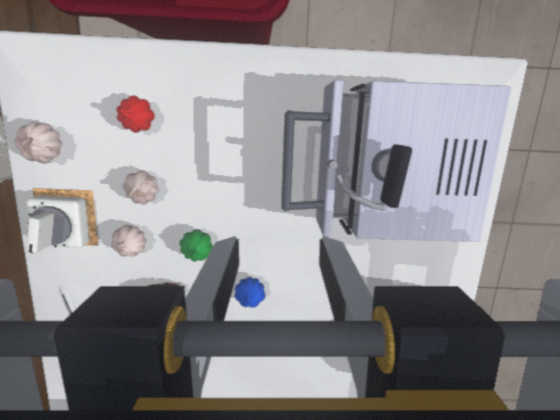

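```bash
python3 - <<'E'
from h import *
p=ld('w2')
for n,uv,z in [('h1',(289,114),98),('h2',(286,206),98),('FL',(369,84),90),('BL',(508,87),90),('BR',(480,241),90),('FR',(358,240),90),('cam1',(400,147),138),('cam2',(393,207),138),('bulbA',(41,142),30),('B',(142,187),25),('C',(129,240),25),('panT',(333,84),88),('timerknob',(58,228),37)]: print(n,np.round(ray(p,uv,z),1))
im=cv2.imread('pics/w2.png')
cv2.imwrite('pics/z.png',cv2.resize(im[70:250,270:520],None,fx=3,fy=3,interpolation=cv2.INTER_CUBIC))
E
```

```text
h1 [636.2   6.2  98. ]
h2 [525.7   3.8  98. ]
FL [674.3 -85.1  90. ]
BL [ 678.9 -248.4   90. ]
BR [ 487.2 -255.    90. ]
FR [481.7 -93.4  90. ]
cam1 [ 607.1 -113.2  138. ]
cam2 [ 540.4 -114.8  138. ]
bulbA [584.  342.6  30. ]
B [525.7 210.1  25. ]
C [443.  234.4  25. ]
panT [672.4 -43.6  88. ]
timerknob [462.1 330.2  37. ]
```

View pics/z.png

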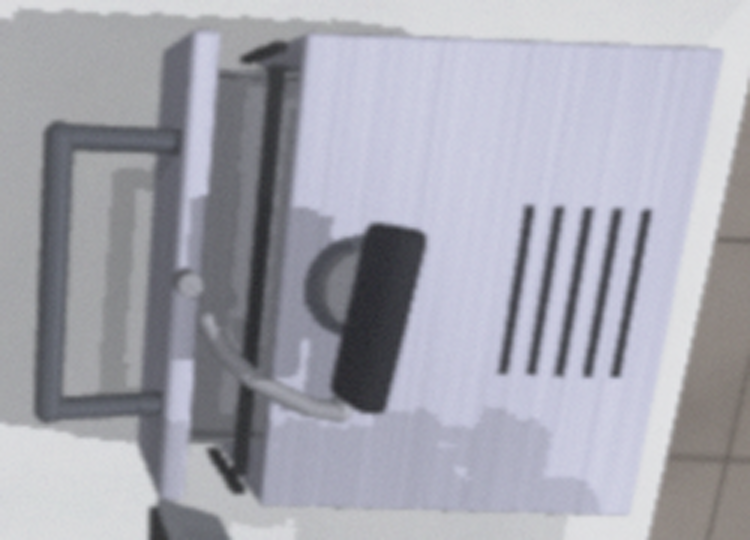

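```bash
python3 -c "
from h import *
go(581,5,101,-1.539)"
```

```text
go d [0.0112 0.1988 0.0244] a [-0.002  0.015  0.012] rows>=4.0
```

Call:
play_rows:
  newtons: 30
  moves:
    - {"dx": 0.011,"dy": 0.04,"dz": 0.0245,"ax": -0.002,"ay": 0.015,"az": 0.012,"jaw": -0.2}
    - {"dx": 0.011,"dy": 0.07,"dz": 0.0245,"ax": -0.002,"ay": 0.015,"az": 0.012,"jaw": -0.2}
    - {"dx": 0.011,"dy": 0.1,"dz": 0.0245,"ax": -0.002,"ay": 0.015,"az": 0.012,"jaw": -0.2}
    - {"dx": 0.011,"dy": 0.13,"dz": 0.0245,"ax": -0.002,"ay": 0.015,"az": 0.012,"jaw": -0.2}
    - {"dx": 0.011,"dy": 0.16,"dz": 0.0245,"ax": -0.002,"ay": 0.015,"az": 0.012,"jaw": -0.2}
    - {"dx": 0.011,"dy": 0.18,"dz": 0.0245,"ax": -0.002,"ay": 0.015,"az": 0.012,"jaw": -0.2}
    - {"dx": 0.011,"dy": 0.1985,"dz": 0.0245,"ax": -0.002,"ay": 0.015,"az": 0.012,"jaw": -0.2}
    - {"dx": 0.011,"dy": 0.1985,"dz": 0.0245,"ax": -0.002,"ay": 0.015,"az": 0.012,"jaw": -0.2}
    - {"dx": 0.011,"dy": 0.1985,"dz": 0.0245,"ax": -0.002,"ay": 0.015,"az": 0.012,"jaw": -1}
    - {"dx": 0.011,"dy": 0.1985,"dz": 0.0245,"ax": -0.002,"ay": 0.015,"az": 0.012,"jaw": -1}
    - {"dx": 0.011,"dy": 0.1985,"dz": 0.0245,"ax": -0.002,"ay": 0.015,"az": 0.012,"jaw": -1}
    - {"dx": 0.011,"dy": 0.1985,"dz": 0.0245,"ax": -0.002,"ay": 0.015,"az": 0.012,"jaw": -1}

```text
clock: 3.7
eef_pos: [581.4, 5.5, 101.9]
eef_rot: [-1.569, -0.0, -1.539]
wrist_force: [-0.3, -0.1, -0.2]
finger_gap: 8.8
```

```bash
python3 -c "
from h import *
st()"
```

```text
{'clock': 3.7, 'joints': [-0.054, 0.453, 1.527, 0.0, 1.161, 1.485], 'eef_pos': [581.448, 5.486, 101.857], 'eef_rot': [-1.569, -0.0, -1.539], 'wrist_force': [-0.33, -0.082, -0.247], 'moment': [-0.003, 0.053, -0.049], 'finger_gap': 8.843}
```

```bash
python3 -c "
from h import *
shot('w3'); shot('s3','scene')
im=cv2.imread('pics/s3.png'); cv2.imwrite('pics/s3z.png',cv2.resize(im[150:310,110:290],None,fx=3.5,fy=3.5))"
```

```text
{'clock': 3.7, 'joints': [-0.054, 0.453, 1.527, 0.0, 1.161, 1.485], 'eef_pos': [581.448, 5.486, 101.857], 'eef_rot': [-1.569, -0.0, -1.539], 'wrist_force': [-0.33, -0.082, -0.247], 'moment': [-0.003, 0.053, -0.049], 'finger_gap': 8.843}
{'clock': 3.75, 'joints': [-0.054, 0.453, 1.527, 0.0, 1.16, 1.485], 'eef_pos': [581.363, 5.481, 101.652], 'eef_rot': [-1.57, -0.0, -1.539], 'wrist_force': [0.42, 0.159, -0.207], 'moment': [0.057, -0.02, -0.076], 'finger_gap': 4.446}
```

View pics/w3.png

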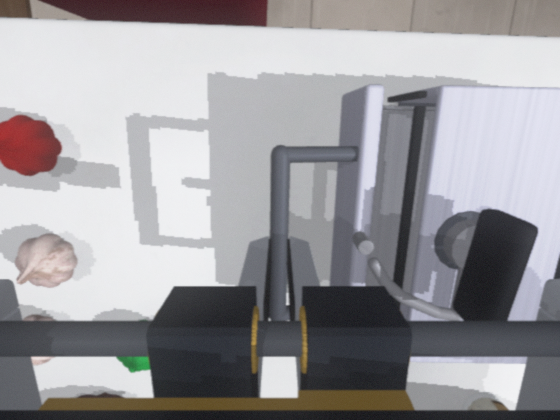

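View pics/s3z.png

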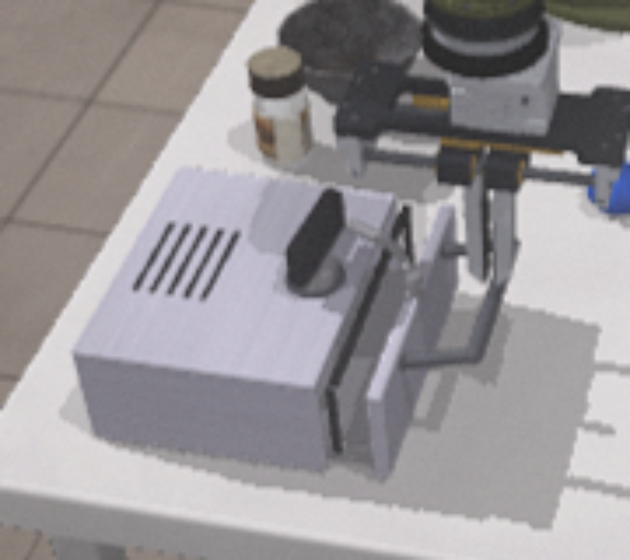

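Call:
play_rows:
  moves:
    - {"dx": 0,"dy": 0,"dz": 0,"ax": 0,"ay": 0,"az": 0,"jaw": -1}
    - {"dx": 0,"dy": 0,"dz": 0,"ax": 0,"ay": 0,"az": 0,"jaw": -1}
    - {"dx": 0,"dy": 0,"dz": 0,"ax": 0,"ay": 0,"az": 0,"jaw": -1}

```text
clock: 4.1
eef_pos: [581.2, 5.5, 101.1]
eef_rot: [-1.571, 0.0, -1.539]
wrist_force: [-0.1, -0.1, -0.5]
finger_gap: 0.2
```

```bash
python3 -c "
from h import *
p=shot('w4')
im=cv2.imread('pics/w4.png'); cv2.imwrite('pics/w4z.png',cv2.resize(im[130:350,150:450],None,fx=2.6,fy=2.6))
print(proj(p,[[581,5,101],[630,5,101],[581,5,77],[581,5,0]]))
s=manip.read_state()"
```

```text
{'clock': 4.1, 'joints': [-0.054, 0.454, 1.527, 0.0, 1.16, 1.485], 'eef_pos': [581.161, 5.524, 101.097], 'eef_rot': [-1.571, 0.0, -1.539], 'wrist_force': [-0.081, -0.115, -0.502], 'moment': [0.015, 0.065, -0.037], 'finger_gap': 0.214}
[[278.72727234 241.59090974]
 [281.46931327 163.87558537]
 [278.72332972 229.16206896]
 [278.71473655 202.07264191]]
```

View pics/w4z.png

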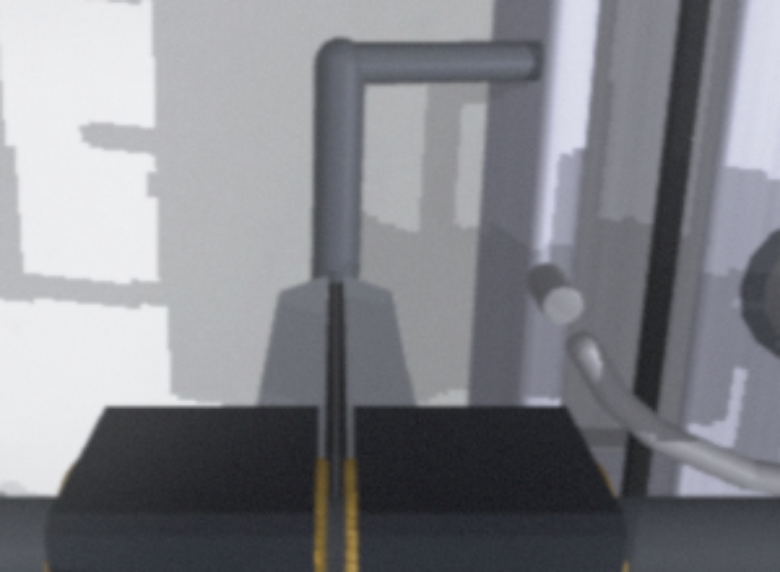

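```bash
python3 -c "
from h import *
p=shot('s4','scene')
im=cv2.imread('pics/s4.png')
q=proj(p,[[581,5,76],[581,5,95],[581,5,101],[581,5,110],[636,6,95],[526,4,95]]); print(q)
o=cv2.resize(im[150:310,170:330],None,fx=4,fy=4,interpolation=cv2.INTER_CUBIC)
for k,c in zip(q,[(0,0,255),(0,255,0),(255,0,0),(0,255,255),(255,0,255),(255,0,255)]): cv2.circle(o,tuple(int(v) for v in (k-[170,150])*4),3,c,-1)
cv2.imwrite('pics/s4z.png',o)"
```

```text
{'clock': 4.15, 'joints': [-0.054, 0.454, 1.527, 0.0, 1.16, 1.485], 'eef_pos': [581.171, 5.484, 101.111], 'eef_rot': [-1.571, 0.0, -1.539], 'wrist_force': [-0.041, -0.224, -0.31], 'moment': [0.025, 0.016, -0.039], 'finger_gap': 0.362}
[[250.0638579  241.20325104]
 [249.88442893 235.41121773]
 [249.82694667 233.55566945]
 [249.73997025 230.74803854]
 [244.57430952 251.8960201 ]
 [254.82593041 220.07075755]]
```

View pics/s4z.png

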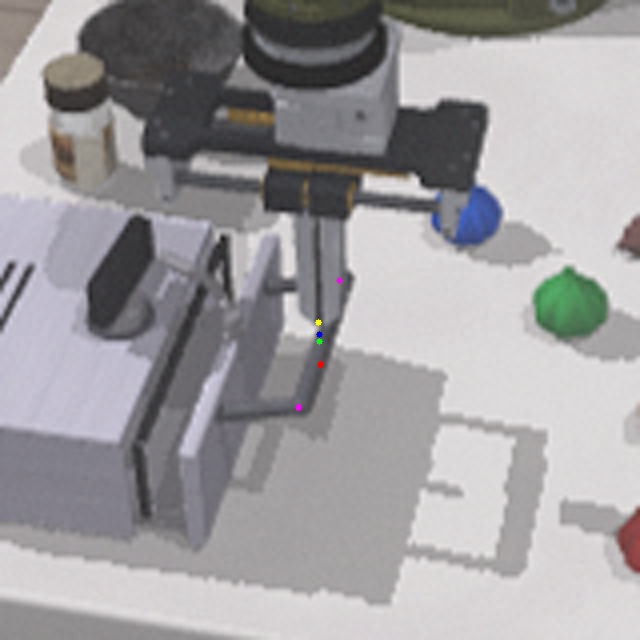

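Call:
play_rows:
  moves:
    - {"dx": 0,"dy": -0.01,"dz": 0,"ax": 0,"ay": 0,"az": 0,"jaw": -0.2}
    - {"dx": 0,"dy": -0.01,"dz": 0,"ax": 0,"ay": 0,"az": 0,"jaw": -0.2}
    - {"dx": 0,"dy": -0.01,"dz": 0,"ax": 0,"ay": 0,"az": 0,"jaw": -0.2}
    - {"dx": 0,"dy": -0.01,"dz": 0,"ax": 0,"ay": 0,"az": 0,"jaw": -0.2}
    - {"dx": 0,"dy": -0.01,"dz": 0,"ax": 0,"ay": 0,"az": 0,"jaw": -0.2}
    - {"dx": 0,"dy": 0.01,"dz": 0,"ax": 0,"ay": 0,"az": 0,"jaw": -0.2}
    - {"dx": 0,"dy": 0.02,"dz": 0,"ax": 0,"ay": 0,"az": 0,"jaw": -0.2}
    - {"dx": 0,"dy": 0.03,"dz": 0,"ax": 0,"ay": 0,"az": 0,"jaw": -0.2}
    - {"dx": 0,"dy": 0.03,"dz": 0,"ax": 0,"ay": 0,"az": 0,"jaw": -0.2}
    - {"dx": 0,"dy": 0.03,"dz": 0,"ax": 0,"ay": 0,"az": 0,"jaw": -1}
    - {"dx": 0,"dy": 0.03,"dz": 0,"ax": 0,"ay": 0,"az": 0,"jaw": -1}
    - {"dx": 0,"dy": 0.03,"dz": 0,"ax": 0,"ay": 0,"az": 0,"jaw": -1}
    - {"dx": 0,"dy": 0.03,"dz": 0,"ax": 0,"ay": 0,"az": 0,"jaw": -1}
    - {"dx": 0,"dy": 0.03,"dz": 0,"ax": 0,"ay": 0,"az": 0,"jaw": -1}
    - {"dx": 0,"dy": 0.03,"dz": 0,"ax": 0,"ay": 0,"az": 0,"jaw": -1}

```text
clock: 5.7
eef_pos: [581.4, 5.5, 71.6]
eef_rot: [-1.57, 0.0, -1.539]
wrist_force: [-0.5, -0.3, 3.9]
finger_gap: 11.0
```

```bash
python3 -c "
from h import *
p=shot('s5','scene')
im=cv2.imread('pics/s5.png')
cv2.imwrite('pics/s5z.png',cv2.resize(im[150:310,170:330],None,fx=4,fy=4,interpolation=cv2.INTER_CUBIC))"
```

```text
{'clock': 5.7, 'joints': [-0.054, 0.489, 1.551, 0.0, 1.101, 1.485], 'eef_pos': [581.408, 5.537, 71.562], 'eef_rot': [-1.57, 0.0, -1.539], 'wrist_force': [-0.547, -0.288, 3.935], 'moment': [0.148, 0.082, -0.13], 'finger_gap': 11.001}
```

View pics/s5z.png

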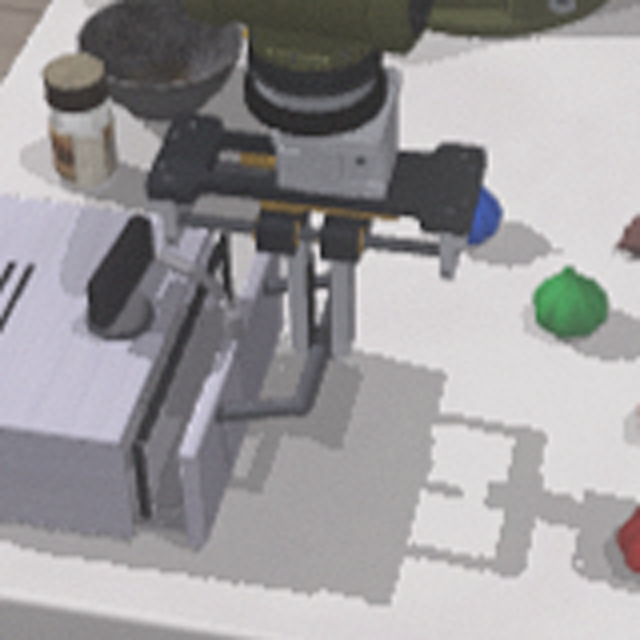

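Call:
play_rows:
  moves:
    - {"dx": 0,"dy": 0,"dz": 0,"ax": 0,"ay": 0,"az": 0,"jaw": -0.2}
    - {"dx": 0,"dy": 0,"dz": 0,"ax": 0,"ay": 0,"az": 0,"jaw": -0.2}
    - {"dx": 0,"dy": 0,"dz": 0,"ax": 0,"ay": 0,"az": 0,"jaw": -0.2}
    - {"dx": 0,"dy": 0,"dz": 0,"ax": 0,"ay": 0,"az": 0,"jaw": -0.2}
    - {"dx": 0,"dy": 0.008,"dz": 0,"ax": 0,"ay": 0,"az": 0,"jaw": -0.2}
    - {"dx": 0,"dy": 0.016,"dz": 0,"ax": 0,"ay": 0,"az": 0,"jaw": -0.2}
    - {"dx": 0,"dy": 0.02,"dz": 0,"ax": 0,"ay": 0,"az": 0,"jaw": -0.2}
    - {"dx": 0,"dy": 0.02,"dz": 0,"ax": 0,"ay": 0,"az": 0,"jaw": -1}
    - {"dx": 0,"dy": 0.02,"dz": 0,"ax": 0,"ay": 0,"az": 0,"jaw": -1}
    - {"dx": 0,"dy": 0.02,"dz": 0,"ax": 0,"ay": 0,"az": 0,"jaw": -1}
    - {"dx": 0,"dy": 0.02,"dz": 0,"ax": 0,"ay": 0,"az": 0,"jaw": -1}
    - {"dx": 0,"dy": 0.02,"dz": 0,"ax": 0,"ay": 0,"az": 0,"jaw": -1}
    - {"dx": 0,"dy": 0.02,"dz": 0,"ax": 0,"ay": 0,"az": 0,"jaw": -1}

```text
clock: 7.05
eef_pos: [581.4, 5.5, 51.4]
eef_rot: [-1.57, 0.0, -1.539]
wrist_force: [0.2, -0.1, 1.4]
finger_gap: 11.1
```

```bash
python3 -c "
from h import *
p=shot('s6','scene')
im=cv2.imread('pics/s6.png')
cv2.imwrite('pics/s6z.png',cv2.resize(im[150:310,170:330],None,fx=4,fy=4,interpolation=cv2.INTER_CUBIC))"
```

```text
{'clock': 7.05, 'joints': [-0.054, 0.515, 1.564, 0.0, 1.062, 1.485], 'eef_pos': [581.353, 5.514, 51.402], 'eef_rot': [-1.57, 0.0, -1.539], 'wrist_force': [0.215, -0.093, 1.402], 'moment': [0.056, -0.017, -0.062], 'finger_gap': 11.088}
```

View pics/s6z.png

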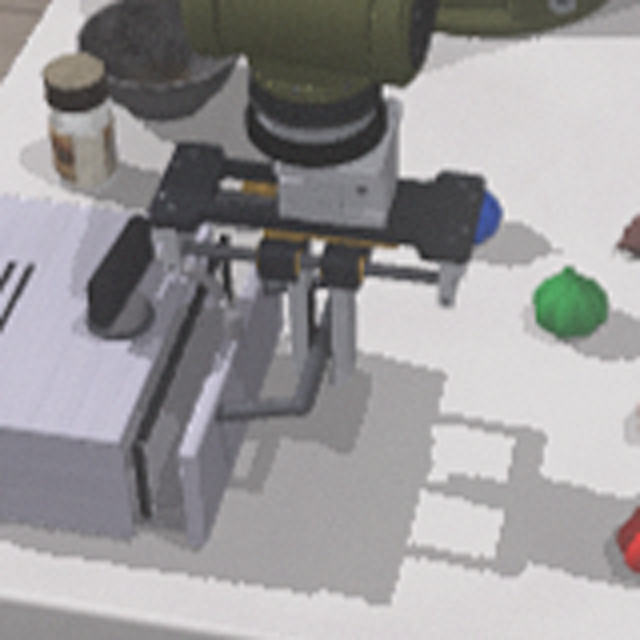

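Call:
play_rows:
  moves:
    - {"dx": -0.008,"dy": 0,"dz": 0,"ax": 0,"ay": 0,"az": 0,"jaw": -1}
    - {"dx": -0.02,"dy": 0,"dz": 0,"ax": 0,"ay": 0,"az": 0,"jaw": -1}
    - {"dx": -0.035,"dy": 0,"dz": 0,"ax": 0,"ay": 0,"az": 0,"jaw": -1}
    - {"dx": -0.05,"dy": 0,"dz": 0,"ax": 0,"ay": 0,"az": 0,"jaw": -1}
    - {"dx": -0.065,"dy": 0,"dz": 0,"ax": 0,"ay": 0,"az": 0,"jaw": -1}
    - {"dx": -0.08,"dy": 0,"dz": 0,"ax": 0,"ay": 0,"az": 0,"jaw": -1}
    - {"dx": -0.095,"dy": 0,"dz": 0,"ax": 0,"ay": 0,"az": 0,"jaw": -1}
    - {"dx": -0.11,"dy": 0,"dz": 0,"ax": 0,"ay": 0,"az": 0,"jaw": -1}
    - {"dx": -0.125,"dy": 0,"dz": 0,"ax": 0,"ay": 0,"az": 0,"jaw": -1}
    - {"dx": -0.135,"dy": 0,"dz": 0,"ax": 0,"ay": 0,"az": 0,"jaw": -1}
    - {"dx": -0.138,"dy": 0,"dz": 0,"ax": 0,"ay": 0,"az": 0,"jaw": -1}
    - {"dx": -0.138,"dy": 0,"dz": 0,"ax": 0,"ay": 0,"az": 0,"jaw": -1}

```text
clock: 8.3
eef_pos: [579.6, 145.1, 51.5]
eef_rot: [-1.563, 0.001, -1.538]
wrist_force: [25.8, 1.6, -12.1]
finger_gap: 11.2
```

Call:
play_rows:
  moves:
    - {"dx": -0.003,"dy": 0,"dz": 0.003,"ax": 0,"ay": 0,"az": 0,"jaw": -0.2}
    - {"dx": -0.003,"dy": 0,"dz": 0.003,"ax": 0,"ay": 0,"az": 0,"jaw": -0.2}
    - {"dx": -0.003,"dy": 0,"dz": 0.003,"ax": 0,"ay": 0,"az": 0,"jaw": -0.2}
    - {"dx": -0.003,"dy": 0,"dz": 0.003,"ax": 0,"ay": 0,"az": 0,"jaw": -0.2}
    - {"dx": -0.003,"dy": -0.03,"dz": 0.003,"ax": 0,"ay": 0,"az": 0,"jaw": -0.2}
    - {"dx": -0.003,"dy": -0.06,"dz": 0.003,"ax": 0,"ay": 0,"az": 0,"jaw": -0.2}
    - {"dx": -0.003,"dy": -0.1,"dz": 0.003,"ax": 0,"ay": 0,"az": 0,"jaw": -0.2}
    - {"dx": -0.003,"dy": -0.15,"dz": 0.003,"ax": 0,"ay": 0,"az": 0,"jaw": -0.2}
    - {"dx": -0.003,"dy": -0.2,"dz": 0.003,"ax": 0,"ay": 0,"az": 0,"jaw": -0.2}
    - {"dx": -0.003,"dy": -0.23,"dz": 0.003,"ax": 0,"ay": 0,"az": 0,"jaw": 0.9}
    - {"dx": -0.003,"dy": -0.23,"dz": 0.003,"ax": 0,"ay": 0,"az": 0,"jaw": 0.9}
    - {"dx": -0.003,"dy": -0.23,"dz": 0.003,"ax": 0,"ay": 0,"az": 0,"jaw": 0.9}

```text
clock: 9.5
eef_pos: [579.4, 146.5, 280.9]
eef_rot: [-1.571, 0.0, -1.539]
wrist_force: [0.0, -0.5, -0.7]
finger_gap: 58.1
```

```bash
python3 -c "
from h import *
shot('w7')"
```

```text
{'clock': 9.5, 'joints': [0.186, 0.362, 1.233, 0.0, 1.546, 1.725], 'eef_pos': [579.435, 146.517, 280.875], 'eef_rot': [-1.571, 0.0, -1.539], 'wrist_force': [0.048, -0.509, -0.731], 'moment': [0.042, 0.002, -0.044], 'finger_gap': 58.06}
```

View pics/w7.png

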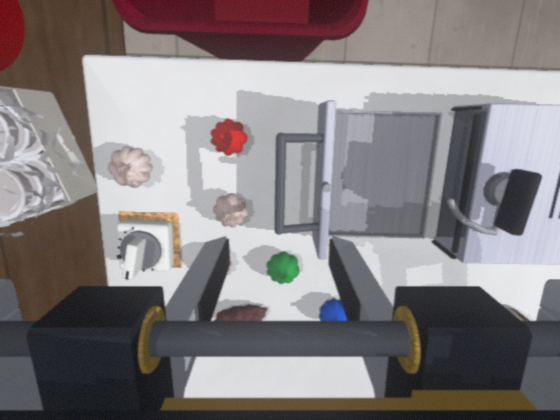

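```bash
python3 - <<'E'
from h import *
p=ld('w7')
for n,uv,z in [('h1',(283,136),98),('h2',(281,230),98),('trayPL',(337,113),26),('trayPR',(330,237),26),('trayRL',(438,115),26),('trayRR',(433,239),26),('camA',(524,170),138),('camB',(510,234),138),('A',(131,167),30),('B',(231,209),25),('red',(229,137),25),('disc',(140,252),43),('ptr',(128,274),77),('barother',(146,236),77),('post',(326,187),92)]: print(n,np.round(ray(p,uv,z),1))
im=cv2.imread('pics/w7.png')
cv2.imwrite('pics/z7.png',cv2.resize(im[190:290,100:200],None,fx=6,fy=6,interpolation=cv2.INTER_CUBIC))
E
```

```text
h1 [635.2 143.1  98. ]
h2 [523.7 141.4  98. ]
trayPL [663.5  72.1  26. ]
trayPR [490.4  68.6  26. ]
trayRL [665.4 -61.   26. ]
trayRR [492.2 -81.4  26. ]
camA [ 611.1 -106.1  138. ]
camB [ 541.2 -106.7  138. ]
A [583.7 347.   30. ]
B [527.5 212.2  25. ]
red [627.8 214.4  25. ]
disc [465.2 338.6  43. ]
ptr [448.1 341.9  77. ]
barother [502.5 314.2  77. ]
post [577.3  89.7  92. ]
```

View pics/z7.png

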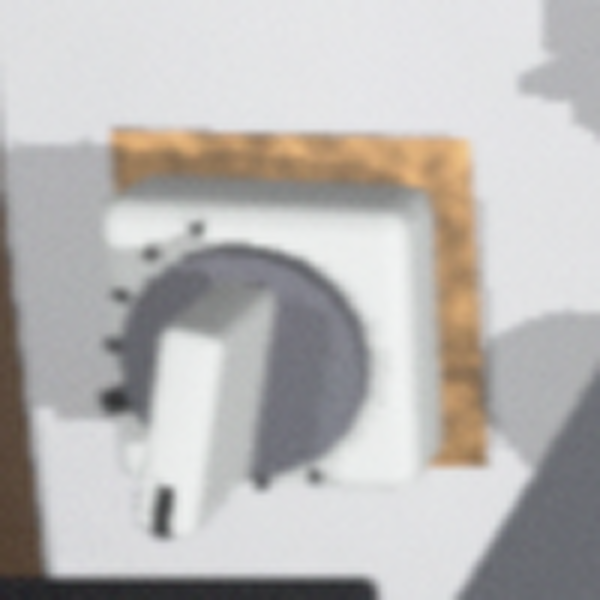

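```bash
python3 -c "
from h import *
go(585,346,100,-1.55)"
```

```text
go d [-0.1993  0.1797  0.0125] a [0.002 0.011 0.   ] rows>=5.4
```

Call:
play_rows:
  moves:
    - {"dx": -0.05,"dy": 0,"dz": 0.003,"ax": 0,"ay": 0.011,"az": 0,"jaw": 0.9}
    - {"dx": -0.1,"dy": 0.03,"dz": 0.006,"ax": 0,"ay": 0.011,"az": 0,"jaw": 0.9}
    - {"dx": -0.15,"dy": 0.06,"dz": 0.01,"ax": 0,"ay": 0.011,"az": 0,"jaw": 0.9}
    - {"dx": -0.199,"dy": 0.1,"dz": 0.0125,"ax": 0,"ay": 0.011,"az": 0,"jaw": 0.9}
    - {"dx": -0.199,"dy": 0.14,"dz": 0.0125,"ax": 0,"ay": 0.011,"az": 0,"jaw": 0.9}
    - {"dx": -0.199,"dy": 0.18,"dz": 0.0125,"ax": 0,"ay": 0.011,"az": 0,"jaw": 0.9}
    - {"dx": -0.199,"dy": 0.18,"dz": 0.0125,"ax": 0,"ay": 0.011,"az": 0,"jaw": 0.9}
    - {"dx": -0.199,"dy": 0.18,"dz": 0.0125,"ax": 0,"ay": 0.011,"az": 0,"jaw": 0.9}

```text
clock: 10.35
eef_pos: [585.5, 345.3, 100.7]
eef_rot: [-1.573, -0.001, -1.55]
wrist_force: [0.4, 0.6, 0.7]
finger_gap: 89.4
```

```bash
python3 -c "
from h import *
p=shot('w8');q=shot('s8','scene'); a=cv2.imread('pics/w8.png');b=cv2.imread('pics/s8.png')
cv2.imwrite('pics/c8.png',np.hstack([cv2.resize(a,(440,330)),cv2.resize(b[150:330,280:460],(330,330))]))
print(proj(p,[[585,346,30]]))"
```

```text
{'clock': 10.35, 'joints': [0.479, 0.668, 1.196, -0.0, 1.28, 2.029], 'eef_pos': [585.451, 345.324, 100.742], 'eef_rot': [-1.573, -0.001, -1.55], 'wrist_force': [0.406, 0.637, 0.653], 'moment': [0.002, -0.068, -0.014], 'finger_gap': 89.381}
{'clock': 10.4, 'joints': [0.479, 0.665, 1.194, -0.0, 1.281, 2.029], 'eef_pos': [586.515, 345.584, 103.053], 'eef_rot': [-1.569, 0.001, -1.55], 'wrist_force': [0.477, 0.738, 0.864], 'moment': [0.047, -0.027, -0.003], 'finger_gap': 89.521}
[[277.20280571 211.13470539]]
```

View pics/c8.png

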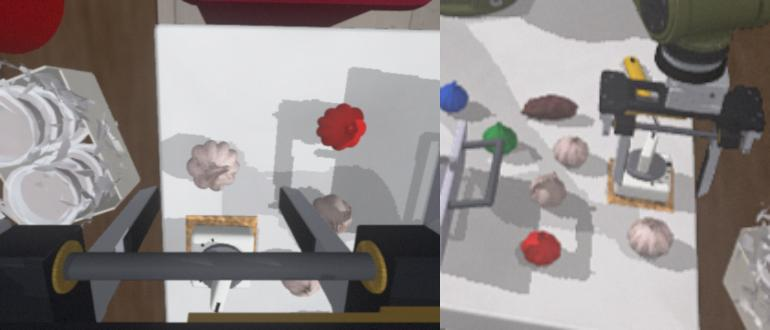

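```bash
python3 -c "
from h import *
q=ld('s8');p=ld('w8'); t=shot('t8','top')
for n,c in (('s',q),('w',p),('t',t)): print(n,np.round(proj(c,[[585,300,76],[585,391,76],[585,300,120],[585,391,120],[585,346,30],[585,346,200]])).tolist())
b=cv2.imread('pics/s8.png');a=cv2.imread('pics/t8.png')
cv2.imwrite('pics/c8.png',np.hstack([cv2.resize(b[150:300,350:480],(520,600)),cv2.resize(a[100:250,120:190],(280,600))]))"
```

```text
{'clock': 10.45, 'joints': [0.479, 0.664, 1.193, -0.0, 1.28, 2.029], 'eef_pos': [586.971, 345.718, 104.079], 'eef_rot': [-1.567, 0.002, -1.551], 'wrist_force': [-0.279, 1.259, 0.422], 'moment': [0.028, 0.012, 0.016], 'finger_gap': 89.508}
s [[375.0, 261.0], [415.0, 267.0], [378.0, 248.0], [419.0, 254.0], [392.0, 278.0], [406.0, 224.0]]
w [[342.0, 230.0], [213.0, 228.0], [357.0, 256.0], [198.0, 253.0], [277.0, 211.0], [276.0, 350.0]]
t [[193.0, 160.0], [156.0, 155.0], [189.0, 154.0], [150.0, 149.0], [179.0, 164.0], [160.0, 138.0]]
```

View pics/c8.png

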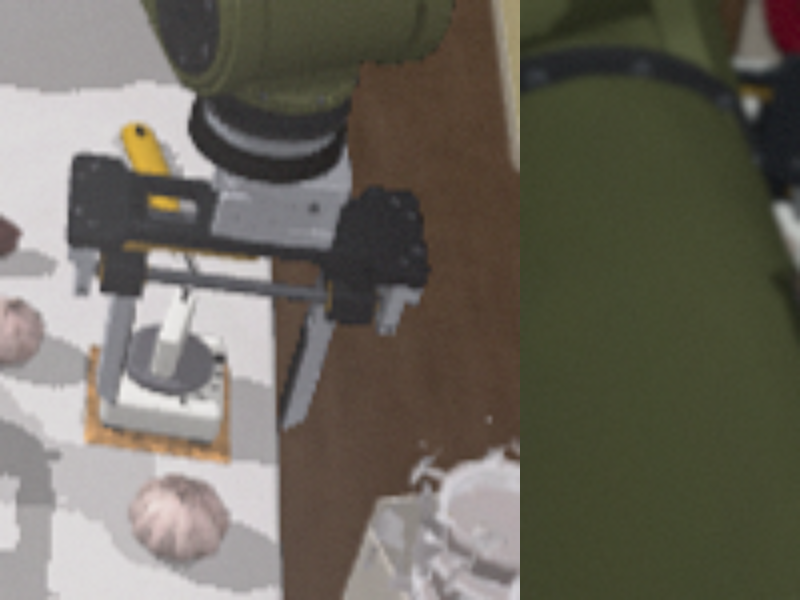

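View pics/w8.png

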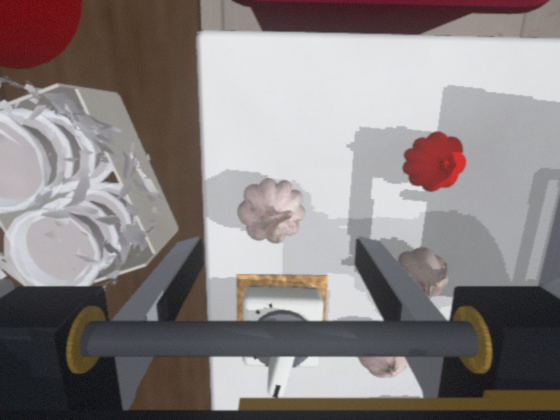

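View pics/t8.png

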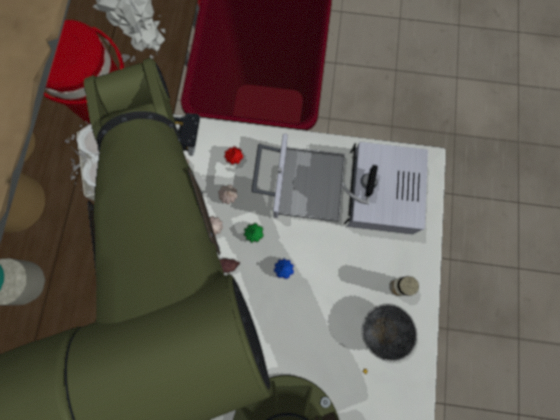

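```bash
python3 -c "
from h import *
st();go(586,349,-6,-1.55)"
```

```text
{'clock': 10.5, 'joints': [0.479, 0.664, 1.193, -0.0, 1.28, 2.029], 'eef_pos': [587.076, 345.752, 104.34], 'eef_rot': [-1.567, 0.002, -1.551], 'wrist_force': [-0.653, -0.281, 0.652], 'moment': [0.051, 0.01, 0.021], 'finger_gap': 89.307}
go d [-0.0031  0.1103 -0.0015] a [-0.004 -0.001 -0.002] rows>=2.2
```

Call:
play_rows:
  newtons: 15
  moves:
    - {"dx": -0.003,"dy": 0.02,"dz": -0.0015,"ax": 0,"ay": 0,"az": 0,"jaw": 0.9}
    - {"dx": -0.003,"dy": 0.04,"dz": -0.0015,"ax": 0,"ay": 0,"az": 0,"jaw": 0.9}
    - {"dx": -0.003,"dy": 0.06,"dz": -0.0015,"ax": 0,"ay": 0,"az": 0,"jaw": 0.9}
    - {"dx": -0.003,"dy": 0.08,"dz": -0.0015,"ax": 0,"ay": 0,"az": 0,"jaw": 0.9}
    - {"dx": -0.003,"dy": 0.1,"dz": -0.0015,"ax": 0,"ay": 0,"az": 0,"jaw": 0.9}
    - {"dx": -0.003,"dy": 0.11,"dz": -0.0015,"ax": 0,"ay": 0,"az": 0,"jaw": 0.9}
    - {"dx": -0.003,"dy": 0.11,"dz": -0.0015,"ax": 0,"ay": 0,"az": 0,"jaw": 0.9}
    - {"dx": -0.003,"dy": 0.11,"dz": -0.0015,"ax": 0,"ay": 0,"az": 0,"jaw": -1}
    - {"dx": -0.003,"dy": 0.11,"dz": -0.0015,"ax": 0,"ay": 0,"az": 0,"jaw": -1}
    - {"dx": -0.003,"dy": 0.11,"dz": -0.0015,"ax": 0,"ay": 0,"az": 0,"jaw": -1}
    - {"dx": -0.003,"dy": 0.11,"dz": -0.0015,"ax": 0,"ay": 0,"az": 0,"jaw": -1}
    - {"dx": -0.003,"dy": 0.11,"dz": -0.0015,"ax": 0,"ay": 0,"az": 0,"jaw": -1}
    - {"dx": -0.003,"dy": 0.11,"dz": -0.0015,"ax": 0,"ay": 0,"az": 0,"jaw": -1}

```text
clock: 11.8
eef_pos: [584.5, 348.9, -8.3]
eef_rot: [-1.57, 0.0, -1.55]
wrist_force: [-0.6, 0.1, 2.9]
finger_gap: 56.0
```

Call:
play_rows:
  moves:
    - {"dx": 0,"dy": -0.03,"dz": 0,"ax": 0,"ay": 0,"az": 0,"jaw": -1}
    - {"dx": 0,"dy": -0.07,"dz": 0,"ax": 0,"ay": 0,"az": 0,"jaw": -1}
    - {"dx": 0,"dy": -0.11,"dz": 0,"ax": 0,"ay": 0,"az": 0,"jaw": -1}
    - {"dx": 0,"dy": -0.15,"dz": 0,"ax": 0,"ay": 0,"az": 0,"jaw": -1}
    - {"dx": 0,"dy": -0.15,"dz": 0,"ax": 0,"ay": 0,"az": 0,"jaw": -1}

```text
clock: 12.3
eef_pos: [586.2, 349.8, 147.6]
eef_rot: [-1.562, 0.004, -1.55]
wrist_force: [0.2, 0.5, 0.8]
finger_gap: 56.3
```

```bash
python3 -c "
from h import *
p=shot('w9'); go(578,-4,180,-1.55)"
```

```text
{'clock': 12.3, 'joints': [0.484, 0.628, 1.149, -0.0, 1.355, 2.034], 'eef_pos': [586.16, 349.803, 147.628], 'eef_rot': [-1.562, 0.004, -1.55], 'wrist_force': [0.179, 0.534, 0.758], 'moment': [0.077, 0.009, -0.007], 'finger_gap': 56.343}
go d [ 0.353  -0.0368 -0.0144] a [-0.005  0.    -0.002] rows>=7.1
```

View pics/w9.png

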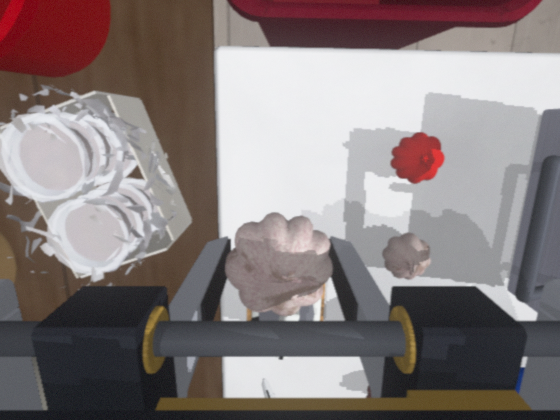

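Call:
play_rows:
  moves:
    - {"dx": 0.04,"dy": -0.037,"dz": -0.014,"ax": -0.005,"ay": 0,"az": -0.002,"jaw": -1}
    - {"dx": 0.08,"dy": -0.037,"dz": -0.014,"ax": -0.005,"ay": 0,"az": -0.002,"jaw": -1}
    - {"dx": 0.12,"dy": -0.037,"dz": -0.014,"ax": -0.005,"ay": 0,"az": -0.002,"jaw": -1}
    - {"dx": 0.16,"dy": -0.037,"dz": -0.014,"ax": -0.005,"ay": 0,"az": -0.002,"jaw": -1}
    - {"dx": 0.2,"dy": -0.037,"dz": -0.014,"ax": -0.005,"ay": 0,"az": -0.002,"jaw": -1}
    - {"dx": 0.24,"dy": -0.037,"dz": -0.014,"ax": -0.005,"ay": 0,"az": -0.002,"jaw": -1}
    - {"dx": 0.28,"dy": -0.037,"dz": -0.014,"ax": -0.005,"ay": 0,"az": -0.002,"jaw": -1}
    - {"dx": 0.32,"dy": -0.037,"dz": -0.014,"ax": -0.005,"ay": 0,"az": -0.002,"jaw": -1}
    - {"dx": 0.353,"dy": -0.037,"dz": -0.014,"ax": -0.005,"ay": 0,"az": -0.002,"jaw": -1}
    - {"dx": 0.353,"dy": -0.037,"dz": -0.014,"ax": -0.005,"ay": 0,"az": -0.002,"jaw": -1}

```text
clock: 13.35
eef_pos: [577.0, -7.8, 176.6]
eef_rot: [-1.578, -0.002, -1.554]
wrist_force: [0.5, 0.5, -0.5]
finger_gap: 56.3
```

```bash
python3 -c "
from h import *
p=shot('w10'); go(578,-4,7,-1.55)
print(np.round(proj(p,[[578,8,12],[578,83,26],[578,-67,26],[663,8,26],[493,8,26]])))"
```

```text
{'clock': 13.35, 'joints': [-0.076, 0.376, 1.453, -0.003, 1.319, 1.479], 'eef_pos': [577.049, -7.813, 176.572], 'eef_rot': [-1.578, -0.002, -1.554], 'wrist_force': [0.516, 0.511, -0.517], 'moment': [0.002, -0.002, -0.019], 'finger_gap': 56.335}
go d [-0.0022  0.1697  0.0021] a [ 0.007 -0.003  0.002] rows>=3.4
[[264. 186.]
 [193. 187.]
 [333. 190.]
 [264. 105.]
 [263. 261.]]
```

View pics/w10.png

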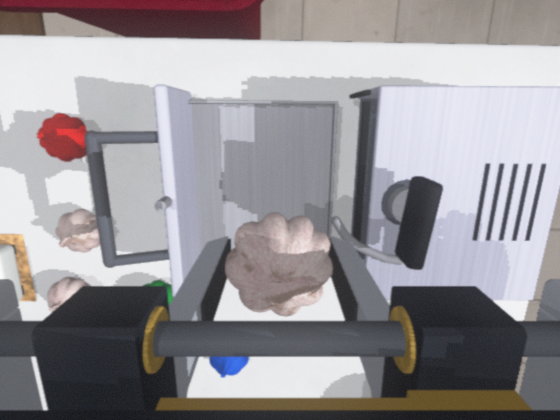

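Call:
play_rows:
  moves:
    - {"dx": -0.013,"dy": 0.03,"dz": 0.001,"ax": 0,"ay": 0,"az": 0,"jaw": -1}
    - {"dx": -0.013,"dy": 0.06,"dz": 0.001,"ax": 0,"ay": 0,"az": 0,"jaw": -1}
    - {"dx": -0.013,"dy": 0.09,"dz": 0.001,"ax": 0,"ay": 0,"az": 0,"jaw": -1}
    - {"dx": -0.013,"dy": 0.12,"dz": 0.001,"ax": 0,"ay": 0,"az": 0,"jaw": -1}
    - {"dx": -0.013,"dy": 0.145,"dz": 0.001,"ax": 0,"ay": 0,"az": 0,"jaw": -1}
    - {"dx": -0.013,"dy": 0.16,"dz": 0.001,"ax": 0,"ay": 0,"az": 0,"jaw": -1}
    - {"dx": -0.013,"dy": 0.168,"dz": 0.001,"ax": 0,"ay": 0,"az": 0,"jaw": -1}
    - {"dx": -0.013,"dy": 0.168,"dz": 0.001,"ax": 0,"ay": 0,"az": 0,"jaw": -1}

```text
clock: 14.2
eef_pos: [577.2, 8.7, 9.4]
eef_rot: [-1.577, -0.002, -1.549]
wrist_force: [1.0, -1.0, -0.9]
finger_gap: 56.0
```

Lower 2 mm more, release and rise.

Call:
play_rows:
  moves:
    - {"dx": 0,"dy": 0.002,"dz": 0,"ax": 0,"ay": 0,"az": 0,"jaw": -1}
    - {"dx": 0,"dy": 0.002,"dz": 0,"ax": 0,"ay": 0,"az": 0,"jaw": 0.5}
    - {"dx": 0,"dy": 0.002,"dz": 0,"ax": 0,"ay": 0,"az": 0,"jaw": 0.5}
    - {"dx": 0,"dy": 0.002,"dz": 0,"ax": 0,"ay": 0,"az": 0,"jaw": 0.5}
    - {"dx": 0,"dy": -0.02,"dz": 0,"ax": 0,"ay": 0,"az": 0,"jaw": 0.5}
    - {"dx": 0,"dy": -0.06,"dz": 0,"ax": 0,"ay": 0,"az": 0,"jaw": 0.5}
    - {"dx": 0,"dy": -0.1,"dz": 0,"ax": 0,"ay": 0,"az": 0,"jaw": 0.5}
    - {"dx": 0,"dy": -0.14,"dz": 0,"ax": 0,"ay": 0,"az": 0,"jaw": 0.5}
    - {"dx": 0,"dy": -0.19,"dz": 0,"ax": 0,"ay": 0,"az": 0,"jaw": 0.5}
    - {"dx": 0,"dy": -0.24,"dz": 0,"ax": 0,"ay": 0,"az": 0,"jaw": 0.9}
    - {"dx": 0,"dy": -0.24,"dz": 0,"ax": 0,"ay": 0,"az": 0,"jaw": 0.9}
    - {"dx": 0,"dy": -0.24,"dz": 0,"ax": 0,"ay": 0,"az": 0,"jaw": 0.9}

```text
clock: 15.4
eef_pos: [578.9, 8.7, 250.9]
eef_rot: [-1.574, -0.002, -1.55]
wrist_force: [-0.5, 0.3, -0.8]
finger_gap: 88.0
```

```bash
python3 -c "
from h import *
p=shot('w11'); go(528,212,220,0)"
```

```text
{'clock': 15.4, 'joints': [-0.047, 0.33, 1.343, -0.002, 1.471, 1.503], 'eef_pos': [578.87, 8.721, 250.943], 'eef_rot': [-1.574, -0.002, -1.55], 'wrist_force': [-0.496, 0.303, -0.815], 'moment': [0.023, -0.018, -0.008], 'finger_gap': 88.016}
go d [-0.2044  0.0293 -0.046 ] a [ 0.006 -1.55  -0.003] rows>=10.3
```

View pics/w11.png

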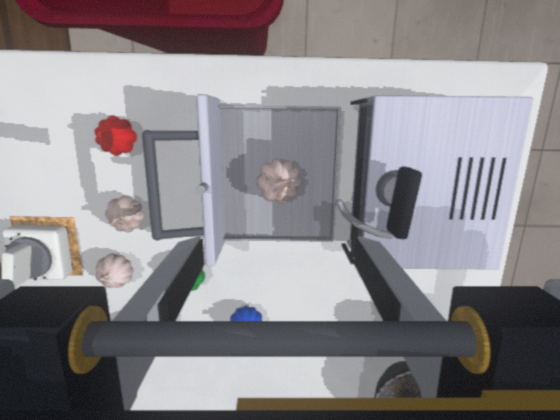

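```bash
python3 -c "
from h import *
p=ld('w11')
for uv in ((126,213),(114,270),(279,180)): print(np.round(ray(p,uv,27),1))
b=ray(p,(126,213),25)
go(b[0],b[1],120,0)"
```

```text
[527.5 208.8  27. ]
[444.5 233.7  27. ]
[576.2   7.3  27. ]
go d [-0.2023  0.1293 -0.0466] a [ 0.006 -1.55  -0.003] rows>=10.3
```

Call:
play_rows:
  moves:
    - {"dx": -0.04,"dy": 0,"dz": -0.01,"ax": 0.006,"ay": -0.15,"az": -0.003,"jaw": 0.9}
    - {"dx": -0.08,"dy": 0,"dz": -0.02,"ax": 0.006,"ay": -0.3,"az": -0.003,"jaw": 0.9}
    - {"dx": -0.12,"dy": 0,"dz": -0.03,"ax": 0.006,"ay": -0.45,"az": -0.003,"jaw": 0.9}
    - {"dx": -0.16,"dy": 0,"dz": -0.04,"ax": 0.006,"ay": -0.6,"az": -0.003,"jaw": 0.9}
    - {"dx": -0.203,"dy": 0,"dz": -0.047,"ax": 0.006,"ay": -0.75,"az": -0.003,"jaw": 0.9}
    - {"dx": -0.203,"dy": 0.02,"dz": -0.047,"ax": 0.006,"ay": -0.9,"az": -0.003,"jaw": 0.9}
    - {"dx": -0.203,"dy": 0.04,"dz": -0.047,"ax": 0.006,"ay": -1.05,"az": -0.003,"jaw": 0.9}
    - {"dx": -0.203,"dy": 0.06,"dz": -0.047,"ax": 0.006,"ay": -1.2,"az": -0.003,"jaw": 0.9}
    - {"dx": -0.203,"dy": 0.08,"dz": -0.047,"ax": 0.006,"ay": -1.35,"az": -0.003,"jaw": 0.9}
    - {"dx": -0.203,"dy": 0.1,"dz": -0.047,"ax": 0.006,"ay": -1.5,"az": -0.003,"jaw": 0.9}
    - {"dx": -0.203,"dy": 0.12,"dz": -0.047,"ax": 0.006,"ay": -1.55,"az": -0.003,"jaw": 0.9}
    - {"dx": -0.203,"dy": 0.129,"dz": -0.047,"ax": 0.006,"ay": -1.55,"az": -0.003,"jaw": 0.9}
    - {"dx": -0.203,"dy": 0.129,"dz": -0.047,"ax": 0.006,"ay": -1.55,"az": -0.003,"jaw": 0.9}

```text
clock: 16.75
eef_pos: [525.9, 210.1, 119.0]
eef_rot: [-1.572, 0.002, -0.002]
wrist_force: [0.5, -0.2, -0.2]
finger_gap: 89.6
```

```bash
python3 -c "
from h import *
p=shot('w12'); print(proj(p,[[527,209,25]])); go(527,209,-10,0)"
```

```text
{'clock': 16.75, 'joints': [0.316, 0.405, 1.553, -0.0, 1.186, 0.318], 'eef_pos': [525.878, 210.111, 119.02], 'eef_rot': [-1.572, 0.002, -0.002], 'wrist_force': [0.537, -0.226, -0.152], 'moment': [-0.026, -0.103, 0.006], 'finger_gap': 89.633}
[[280.79689444 204.9458927 ]]
go d [ 0.0005  0.1304 -0.0012] a [ 0.001 -0.002 -0.   ] rows>=2.6
```

View pics/w12.png

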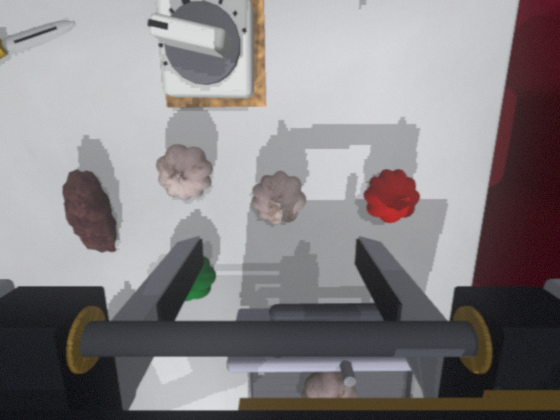

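Call:
play_rows:
  moves:
    - {"dx": 0.001,"dy": 0.02,"dz": 0.003,"ax": 0,"ay": 0,"az": 0,"jaw": 0.6}
    - {"dx": 0.001,"dy": 0.04,"dz": 0.003,"ax": 0,"ay": 0,"az": 0,"jaw": 0.6}
    - {"dx": 0.001,"dy": 0.06,"dz": 0.003,"ax": 0,"ay": 0,"az": 0,"jaw": 0.6}
    - {"dx": 0.001,"dy": 0.08,"dz": 0.003,"ax": 0,"ay": 0,"az": 0,"jaw": 0.6}
    - {"dx": 0.001,"dy": 0.1,"dz": 0.003,"ax": 0,"ay": 0,"az": 0,"jaw": 0.6}
    - {"dx": 0.001,"dy": 0.12,"dz": 0.003,"ax": 0,"ay": 0,"az": 0,"jaw": 0.6}
    - {"dx": 0.001,"dy": 0.129,"dz": 0.003,"ax": 0,"ay": 0,"az": 0,"jaw": 0.6}
    - {"dx": 0.001,"dy": 0.129,"dz": 0.003,"ax": 0,"ay": 0,"az": 0,"jaw": -1}
    - {"dx": 0.001,"dy": 0.129,"dz": 0.003,"ax": 0,"ay": 0,"az": 0,"jaw": -1}
    - {"dx": 0.001,"dy": 0.129,"dz": 0.003,"ax": 0,"ay": 0,"az": 0,"jaw": -1}
    - {"dx": 0.001,"dy": 0.129,"dz": 0.003,"ax": 0,"ay": 0,"az": 0,"jaw": -1}
    - {"dx": 0.001,"dy": 0.129,"dz": 0.003,"ax": 0,"ay": 0,"az": 0,"jaw": -1}

```text
clock: 18.0
eef_pos: [528.3, 213.6, -7.1]
eef_rot: [-1.57, -0.002, 0.0]
wrist_force: [-0.6, -0.6, 6.5]
finger_gap: 48.9
```

Call:
play_rows:
  moves:
    - {"dx": 0,"dy": -0.03,"dz": 0,"ax": 0,"ay": 0,"az": 0,"jaw": -1}
    - {"dx": 0,"dy": -0.07,"dz": 0,"ax": 0,"ay": 0,"az": 0,"jaw": -1}
    - {"dx": 0,"dy": -0.11,"dz": 0,"ax": 0,"ay": 0,"az": 0,"jaw": -1}
    - {"dx": 0,"dy": -0.15,"dz": 0,"ax": 0,"ay": 0,"az": 0,"jaw": -1}
    - {"dx": 0,"dy": -0.19,"dz": 0,"ax": 0,"ay": 0,"az": 0,"jaw": -1}
    - {"dx": 0,"dy": -0.19,"dz": 0,"ax": 0,"ay": 0,"az": 0,"jaw": -1}

```text
clock: 18.6
eef_pos: [529.7, 214.1, 188.0]
eef_rot: [-1.568, -0.01, 0.0]
wrist_force: [0.1, 0.1, -0.7]
finger_gap: 48.6
```

```bash
python3 -c "
from h import *
st(); go(522,22,180,-1.55)"
```

```text
{'clock': 18.6, 'joints': [0.32, 0.343, 1.471, -0.0, 1.317, 0.32], 'eef_pos': [529.714, 214.136, 187.996], 'eef_rot': [-1.568, -0.01, 0.0], 'wrist_force': [0.081, 0.104, -0.722], 'moment': [-0.013, -0.123, 0.012], 'finger_gap': 48.616}
go d [-0.0078  0.0074 -0.1922] a [-0.01   1.55   0.006] rows>=10.3
```

Call:
play_rows:
  moves:
    - {"dx": 0,"dy": 0,"dz": -0.02,"ax": 0,"ay": 0.14,"az": 0,"jaw": -1}
    - {"dx": 0,"dy": 0,"dz": -0.04,"ax": 0,"ay": 0.28,"az": 0,"jaw": -1}
    - {"dx": 0,"dy": 0,"dz": -0.06,"ax": 0,"ay": 0.42,"az": 0,"jaw": -1}
    - {"dx": -0.007,"dy": 0,"dz": -0.08,"ax": 0,"ay": 0.56,"az": 0,"jaw": -1}
    - {"dx": -0.007,"dy": 0,"dz": -0.1,"ax": 0,"ay": 0.7,"az": 0,"jaw": -1}
    - {"dx": -0.007,"dy": 0,"dz": -0.12,"ax": 0,"ay": 0.84,"az": 0,"jaw": -1}
    - {"dx": -0.007,"dy": 0,"dz": -0.14,"ax": 0,"ay": 0.98,"az": 0,"jaw": -1}
    - {"dx": -0.007,"dy": 0,"dz": -0.16,"ax": 0,"ay": 1.12,"az": 0,"jaw": -1}
    - {"dx": -0.007,"dy": 0,"dz": -0.18,"ax": 0,"ay": 1.26,"az": 0,"jaw": -1}
    - {"dx": -0.007,"dy": 0,"dz": -0.192,"ax": 0,"ay": 1.4,"az": 0,"jaw": -1}
    - {"dx": -0.007,"dy": 0,"dz": -0.192,"ax": 0,"ay": 1.55,"az": 0,"jaw": -1}
    - {"dx": -0.007,"dy": 0,"dz": -0.192,"ax": 0,"ay": 1.55,"az": 0,"jaw": -1}
    - {"dx": -0.007,"dy": 0,"dz": -0.192,"ax": 0,"ay": 1.55,"az": 0,"jaw": -1}

```text
clock: 19.9
eef_pos: [520.7, 21.6, 181.6]
eef_rot: [-1.57, -0.0, -1.545]
wrist_force: [0.3, -0.5, -0.8]
finger_gap: 48.9
```

```bash
python3 -c "
from h import *
shot('w13'); go(522,22,6,-1.55)"
```

```text
{'clock': 19.9, 'joints': [-0.029, 0.243, 1.615, -0.0, 1.283, 1.516], 'eef_pos': [520.66, 21.579, 181.609], 'eef_rot': [-1.57, -0.0, -1.545], 'wrist_force': [0.288, -0.505, -0.757], 'moment': [-0.021, 0.011, -0.005], 'finger_gap': 48.902}
go d [-0.0003  0.1757  0.0012] a [-0.001  0.005  0.   ] rows>=3.5
```

View pics/w13.png

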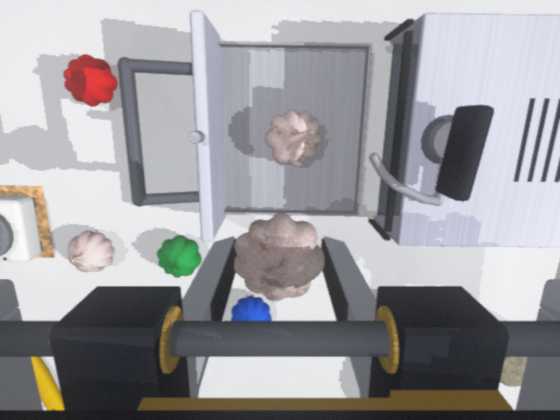

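Call:
play_rows:
  moves:
    - {"dx": 0,"dy": 0.03,"dz": 0.001,"ax": 0,"ay": 0.005,"az": 0,"jaw": -1}
    - {"dx": 0,"dy": 0.06,"dz": 0.001,"ax": 0,"ay": 0.005,"az": 0,"jaw": -1}
    - {"dx": 0,"dy": 0.09,"dz": 0.001,"ax": 0,"ay": 0.005,"az": 0,"jaw": -1}
    - {"dx": 0,"dy": 0.12,"dz": 0.001,"ax": 0,"ay": 0.005,"az": 0,"jaw": -1}
    - {"dx": 0,"dy": 0.145,"dz": 0.001,"ax": 0,"ay": 0.005,"az": 0,"jaw": -1}
    - {"dx": 0,"dy": 0.163,"dz": 0.001,"ax": 0,"ay": 0.005,"az": 0,"jaw": -1}
    - {"dx": 0,"dy": 0.175,"dz": 0.001,"ax": 0,"ay": 0.005,"az": 0,"jaw": -1}
    - {"dx": 0,"dy": 0.175,"dz": 0.001,"ax": 0,"ay": 0.005,"az": 0,"jaw": -1}
    - {"dx": 0,"dy": 0.175,"dz": 0.001,"ax": 0,"ay": 0.005,"az": 0,"jaw": 0.4}
    - {"dx": 0,"dy": 0.175,"dz": 0.001,"ax": 0,"ay": 0.005,"az": 0,"jaw": 0.4}
    - {"dx": 0,"dy": 0.175,"dz": 0.001,"ax": 0,"ay": 0.005,"az": 0,"jaw": 0.4}
    - {"dx": 0,"dy": 0.155,"dz": 0.001,"ax": 0,"ay": 0.005,"az": 0,"jaw": 0.4}
    - {"dx": 0,"dy": 0.115,"dz": 0.001,"ax": 0,"ay": 0.005,"az": 0,"jaw": 0.4}
    - {"dx": 0,"dy": 0.075,"dz": 0.001,"ax": 0,"ay": 0.005,"az": 0,"jaw": 0.4}
    - {"dx": 0,"dy": 0.025,"dz": 0.001,"ax": 0,"ay": 0.005,"az": 0,"jaw": 0.4}
    - {"dx": 0,"dy": -0.025,"dz": 0.001,"ax": 0,"ay": 0.005,"az": 0,"jaw": 0.9}
    - {"dx": 0,"dy": -0.06,"dz": 0.001,"ax": 0,"ay": 0.005,"az": 0,"jaw": 0.9}
    - {"dx": 0,"dy": -0.06,"dz": 0.001,"ax": 0,"ay": 0.005,"az": 0,"jaw": 0.9}

```text
clock: 21.75
eef_pos: [523.2, 21.4, 247.6]
eef_rot: [-1.561, -0.0, -1.555]
wrist_force: [-0.0, -0.4, -1.0]
finger_gap: 86.3
```

```bash
python3 -c "
from h import *
shot('w14'); go(443,236,120,-1.55)"
```

```text
{'clock': 21.75, 'joints': [-0.029, 0.196, 1.519, -0.0, 1.417, 1.526], 'eef_pos': [523.24, 21.43, 247.569], 'eef_rot': [-1.561, -0.0, -1.555], 'wrist_force': [-0.024, -0.382, -0.963], 'moment': [-0.024, 0.008, -0.105], 'finger_gap': 86.317}
go d [-0.2158  0.1239 -0.0767] a [-0.006 -0.005  0.   ] rows>=5.2
```

View pics/w14.png

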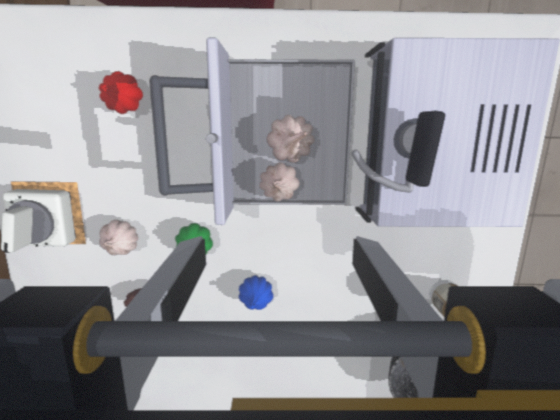

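Call:
play_rows:
  moves:
    - {"dx": -0.05,"dy": 0,"dz": -0.015,"ax": 0,"ay": 0,"az": 0,"jaw": 0.5}
    - {"dx": -0.1,"dy": 0,"dz": -0.03,"ax": 0,"ay": 0,"az": 0,"jaw": 0.5}
    - {"dx": -0.14,"dy": 0,"dz": -0.05,"ax": 0,"ay": 0,"az": 0,"jaw": 0.5}
    - {"dx": -0.18,"dy": 0.02,"dz": -0.065,"ax": 0,"ay": 0,"az": 0,"jaw": 0.5}
    - {"dx": -0.216,"dy": 0.05,"dz": -0.077,"ax": 0,"ay": 0,"az": 0,"jaw": 0.5}
    - {"dx": -0.216,"dy": 0.09,"dz": -0.077,"ax": 0,"ay": 0,"az": 0,"jaw": 0.5}
    - {"dx": -0.216,"dy": 0.125,"dz": -0.077,"ax": 0,"ay": 0,"az": 0,"jaw": 0.5}
    - {"dx": -0.216,"dy": 0.125,"dz": -0.077,"ax": 0,"ay": 0,"az": 0,"jaw": 0.5}
    - {"dx": -0.216,"dy": 0.125,"dz": -0.077,"ax": 0,"ay": 0,"az": 0,"jaw": 0.5}

```text
clock: 22.7
eef_pos: [441.4, 236.1, 117.1]
eef_rot: [-1.571, -0.001, -1.555]
wrist_force: [0.9, 0.6, 0.4]
finger_gap: 70.6
```

```bash
python3 -c "
from h import *
p=shot('w15'); print(proj(p,[[443,236,25]])); go(443,236,-10,-1.55)"
```

```text
{'clock': 22.7, 'joints': [0.418, 0.267, 1.744, -0.001, 1.13, 1.973], 'eef_pos': [441.357, 236.054, 117.109], 'eef_rot': [-1.571, -0.001, -1.555], 'wrist_force': [0.862, 0.575, 0.398], 'moment': [-0.025, 0.036, -0.04], 'finger_gap': 70.611}
[[278.18508306 202.57142398]]
go d [0.0003 0.1281 0.0007] a [-0.002 -0.005 -0.   ] rows>=2.6
```

View pics/w15.png

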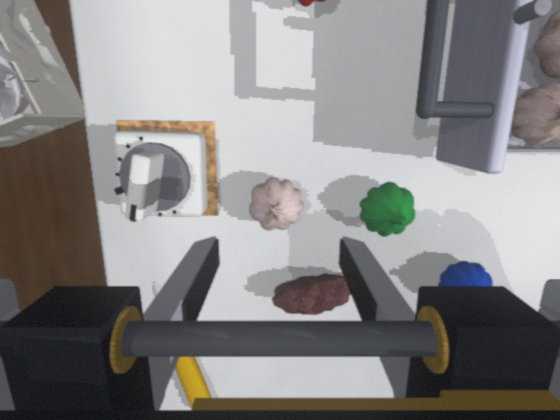

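Call:
play_rows:
  moves:
    - {"dx": -0.001,"dy": 0.02,"dz": 0,"ax": 0,"ay": 0,"az": 0,"jaw": 0.5}
    - {"dx": -0.001,"dy": 0.04,"dz": 0,"ax": 0,"ay": 0,"az": 0,"jaw": 0.5}
    - {"dx": -0.001,"dy": 0.06,"dz": 0,"ax": 0,"ay": 0,"az": 0,"jaw": 0.5}
    - {"dx": -0.001,"dy": 0.08,"dz": 0,"ax": 0,"ay": 0,"az": 0,"jaw": 0.5}
    - {"dx": -0.001,"dy": 0.1,"dz": 0,"ax": 0,"ay": 0,"az": 0,"jaw": 0.5}
    - {"dx": -0.001,"dy": 0.12,"dz": 0,"ax": 0,"ay": 0,"az": 0,"jaw": 0.5}
    - {"dx": -0.001,"dy": 0.127,"dz": 0,"ax": 0,"ay": 0,"az": 0,"jaw": 0.5}
    - {"dx": -0.001,"dy": 0.127,"dz": 0,"ax": 0,"ay": 0,"az": 0,"jaw": -1}
    - {"dx": -0.001,"dy": 0.127,"dz": 0,"ax": 0,"ay": 0,"az": 0,"jaw": -1}
    - {"dx": -0.001,"dy": 0.127,"dz": 0,"ax": 0,"ay": 0,"az": 0,"jaw": -1}
    - {"dx": -0.001,"dy": 0.127,"dz": 0,"ax": 0,"ay": 0,"az": 0,"jaw": -1}
    - {"dx": -0.001,"dy": 0.127,"dz": 0,"ax": 0,"ay": 0,"az": 0,"jaw": -1}

```text
clock: 23.95
eef_pos: [442.3, 237.6, -9.0]
eef_rot: [-1.568, 0.001, -1.555]
wrist_force: [-0.8, 1.0, 8.1]
finger_gap: 48.9
```

Call:
play_rows:
  moves:
    - {"dx": 0,"dy": -0.03,"dz": 0,"ax": 0,"ay": 0,"az": 0,"jaw": -1}
    - {"dx": 0,"dy": -0.07,"dz": 0,"ax": 0,"ay": 0,"az": 0,"jaw": -1}
    - {"dx": 0,"dy": -0.11,"dz": 0,"ax": 0,"ay": 0,"az": 0,"jaw": -1}
    - {"dx": 0,"dy": -0.15,"dz": 0,"ax": 0,"ay": 0,"az": 0,"jaw": -1}
    - {"dx": 0,"dy": -0.19,"dz": 0,"ax": 0,"ay": 0,"az": 0,"jaw": -1}
    - {"dx": 0,"dy": -0.19,"dz": 0,"ax": 0,"ay": 0,"az": 0,"jaw": -1}

```text
clock: 24.55
eef_pos: [443.2, 238.1, 185.4]
eef_rot: [-1.562, 0.003, -1.555]
wrist_force: [0.1, -0.3, -1.5]
finger_gap: 49.1
```

```bash
python3 -c "
from h import *
st(); go(635,20,180,-1.55)"
```

```text
{'clock': 24.55, 'joints': [0.42, 0.194, 1.666, -0.001, 1.272, 1.975], 'eef_pos': [443.178, 238.052, 185.43], 'eef_rot': [-1.562, 0.003, -1.555], 'wrist_force': [0.135, -0.264, -1.48], 'moment': [0.02, -0.028, -0.008], 'finger_gap': 49.083}
go d [0.2211 0.0064 0.1882] a [-0.009 -0.005 -0.003] rows>=5.8
```

Call:
play_rows:
  moves:
    - {"dx": 0.03,"dy": 0,"dz": 0.025,"ax": 0,"ay": 0,"az": 0,"jaw": -1}
    - {"dx": 0.06,"dy": 0,"dz": 0.05,"ax": 0,"ay": 0,"az": 0,"jaw": -1}
    - {"dx": 0.09,"dy": 0,"dz": 0.076,"ax": 0,"ay": 0,"az": 0,"jaw": -1}
    - {"dx": 0.12,"dy": 0,"dz": 0.102,"ax": 0,"ay": 0,"az": 0,"jaw": -1}
    - {"dx": 0.15,"dy": 0,"dz": 0.128,"ax": 0,"ay": 0,"az": 0,"jaw": -1}
    - {"dx": 0.18,"dy": 0,"dz": 0.153,"ax": 0,"ay": 0,"az": 0,"jaw": -1}
    - {"dx": 0.205,"dy": 0,"dz": 0.175,"ax": 0,"ay": 0,"az": 0,"jaw": -1}
    - {"dx": 0.221,"dy": 0,"dz": 0.188,"ax": 0,"ay": 0,"az": 0,"jaw": -1}
    - {"dx": 0.221,"dy": 0,"dz": 0.188,"ax": 0,"ay": 0,"az": 0,"jaw": -1}
    - {"dx": 0.221,"dy": 0,"dz": 0.188,"ax": 0,"ay": 0,"az": 0,"jaw": -1}

```text
clock: 25.55
eef_pos: [632.4, 19.4, 179.3]
eef_rot: [-1.571, 0.0, -1.555]
wrist_force: [0.0, 0.4, -0.3]
finger_gap: 48.8
```

```bash
python3 -c "
from h import *
shot('w16'); go(635,20,5,-1.55)"
```

```text
{'clock': 25.55, 'joints': [-0.027, 0.495, 1.278, 0.0, 1.369, 1.528], 'eef_pos': [632.435, 19.358, 179.296], 'eef_rot': [-1.571, 0.0, -1.555], 'wrist_force': [0.04, 0.352, -0.305], 'moment': [0.023, -0.0, -0.037], 'finger_gap': 48.805}
go d [-1.000e-04  1.746e-01  2.600e-03] a [-0.    -0.005 -0.   ] rows>=3.5
```

View pics/w16.png

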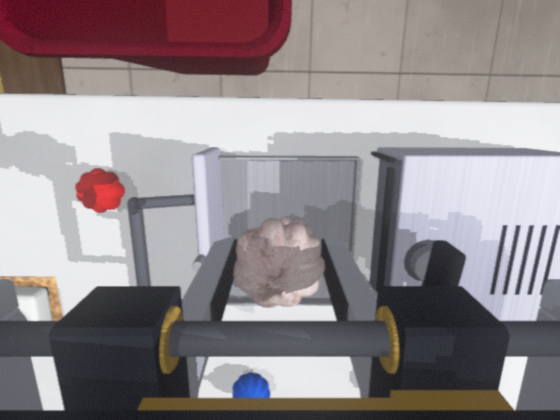

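Call:
play_rows:
  moves:
    - {"dx": 0,"dy": 0.03,"dz": 0.002,"ax": 0,"ay": -0.005,"az": 0,"jaw": -1}
    - {"dx": 0,"dy": 0.06,"dz": 0.002,"ax": 0,"ay": -0.005,"az": 0,"jaw": -1}
    - {"dx": 0,"dy": 0.09,"dz": 0.002,"ax": 0,"ay": -0.005,"az": 0,"jaw": -1}
    - {"dx": 0,"dy": 0.12,"dz": 0.002,"ax": 0,"ay": -0.005,"az": 0,"jaw": -1}
    - {"dx": 0,"dy": 0.145,"dz": 0.002,"ax": 0,"ay": -0.005,"az": 0,"jaw": -1}
    - {"dx": 0,"dy": 0.163,"dz": 0.002,"ax": 0,"ay": -0.005,"az": 0,"jaw": -1}
    - {"dx": 0,"dy": 0.174,"dz": 0.002,"ax": 0,"ay": -0.005,"az": 0,"jaw": -1}
    - {"dx": 0,"dy": 0.174,"dz": 0.002,"ax": 0,"ay": -0.005,"az": 0,"jaw": -1}
    - {"dx": 0,"dy": 0.174,"dz": 0.002,"ax": 0,"ay": -0.005,"az": 0,"jaw": 0.4}
    - {"dx": 0,"dy": 0.174,"dz": 0.002,"ax": 0,"ay": -0.005,"az": 0,"jaw": 0.4}
    - {"dx": 0,"dy": 0.174,"dz": 0.002,"ax": 0,"ay": -0.005,"az": 0,"jaw": 0.4}
    - {"dx": 0,"dy": 0.155,"dz": 0.002,"ax": 0,"ay": -0.005,"az": 0,"jaw": 0.4}
    - {"dx": 0,"dy": 0.115,"dz": 0.002,"ax": 0,"ay": -0.005,"az": 0,"jaw": 0.4}
    - {"dx": 0,"dy": 0.075,"dz": 0.002,"ax": 0,"ay": -0.005,"az": 0,"jaw": 0.4}
    - {"dx": 0,"dy": 0.025,"dz": -0.02,"ax": 0,"ay": -0.005,"az": 0,"jaw": 0.0}
    - {"dx": 0,"dy": -0.025,"dz": -0.05,"ax": 0,"ay": -0.005,"az": 0,"jaw": 0.0}
    - {"dx": 0,"dy": -0.06,"dz": -0.08,"ax": 0,"ay": -0.005,"az": 0,"jaw": 0.0}
    - {"dx": 0,"dy": -0.06,"dz": -0.08,"ax": 0,"ay": -0.005,"az": 0,"jaw": -0.2}
    - {"dx": 0,"dy": -0.06,"dz": -0.08,"ax": 0,"ay": -0.005,"az": 0,"jaw": -0.2}

```text
clock: 27.5
eef_pos: [552.9, 17.9, 242.0]
eef_rot: [-1.566, -0.0, -1.55]
wrist_force: [0.4, 0.9, -0.4]
finger_gap: 38.2
```

```bash
python3 -c "
from h import *
p=shot('w17'); go(579,142,120,-1.55)
print(ray(p,(0,0),0)) if 0 else None"
```

```text
{'clock': 27.5, 'joints': [-0.034, 0.27, 1.44, -0.0, 1.427, 1.516], 'eef_pos': [552.862, 17.932, 242.003], 'eef_rot': [-1.566, -0.0, -1.55], 'wrist_force': [0.4, 0.901, -0.423], 'moment': [0.014, 0.019, -0.033], 'finger_gap': 38.184}
go d [-0.1235  0.1201  0.0285] a [-0.002  0.     0.   ] rows>=3.5
```

View pics/w17.png

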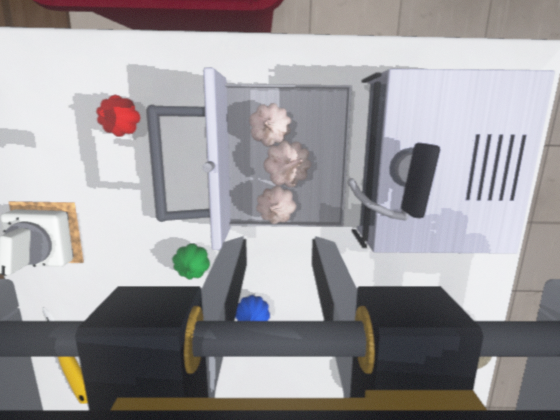

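```bash
python3 -c "
from h import *
p=ld('w17')
for uv in ((156,112),(162,213)): print(np.round(ray(p,uv,98),1))
for uv in ((270,124),(288,164),(277,205)): print(np.round(ray(p,uv,40),1))
go(580,142,54,-1.552)"
```

```text
[631.7 140.7  98. ]
[527.7 141.9  98. ]
[622.   29.1  40. ]
[575.6   6.7  40. ]
[524.2  18.9  40. ]
go d [-0.1235  0.1861  0.0293] a [-0.002  0.002  0.   ] rows>=4.5
```

Call:
play_rows:
  newtons: 30
  moves:
    - {"dx": -0.045,"dy": 0,"dz": 0.01,"ax": 0,"ay": 0,"az": 0,"jaw": -0.2}
    - {"dx": -0.09,"dy": 0,"dz": 0.02,"ax": 0,"ay": 0,"az": 0,"jaw": -0.2}
    - {"dx": -0.123,"dy": 0,"dz": 0.029,"ax": 0,"ay": 0,"az": 0,"jaw": -0.2}
    - {"dx": -0.123,"dy": 0.04,"dz": 0.029,"ax": 0,"ay": 0,"az": 0,"jaw": -0.2}
    - {"dx": -0.123,"dy": 0.08,"dz": 0.029,"ax": 0,"ay": 0,"az": 0,"jaw": -0.2}
    - {"dx": -0.123,"dy": 0.11,"dz": 0.029,"ax": 0,"ay": 0,"az": 0,"jaw": -0.2}
    - {"dx": -0.123,"dy": 0.14,"dz": 0.029,"ax": 0,"ay": 0,"az": 0,"jaw": -0.2}
    - {"dx": -0.123,"dy": 0.165,"dz": 0.029,"ax": 0,"ay": 0,"az": 0,"jaw": -0.2}
    - {"dx": -0.123,"dy": 0.185,"dz": 0.029,"ax": 0,"ay": 0,"az": 0,"jaw": -0.2}
    - {"dx": -0.123,"dy": 0.185,"dz": 0.029,"ax": 0,"ay": 0,"az": 0,"jaw": -0.2}
    - {"dx": -0.123,"dy": 0.185,"dz": 0.029,"ax": 0,"ay": 0,"az": 0,"jaw": -1}
    - {"dx": -0.123,"dy": 0.185,"dz": 0.029,"ax": 0,"ay": 0,"az": 0,"jaw": -1}
    - {"dx": -0.123,"dy": 0.185,"dz": 0.029,"ax": 0,"ay": 0,"az": 0,"jaw": -1}
    - {"dx": -0.123,"dy": 0.185,"dz": 0.029,"ax": 0,"ay": 0,"az": 0,"jaw": -1}
    - {"dx": -0.123,"dy": 0.185,"dz": 0.029,"ax": 0,"ay": 0,"az": 0,"jaw": -1}

```text
clock: 29.05
eef_pos: [579.9, 141.7, 55.8]
eef_rot: [-1.568, 0.0, -1.55]
wrist_force: [-0.6, 1.9, 5.2]
finger_gap: 11.0
```

Call:
play_rows:
  moves:
    - {"dx": 0.003,"dy": 0,"dz": 0,"ax": 0,"ay": 0,"az": 0,"jaw": -1}
    - {"dx": 0.008,"dy": 0,"dz": 0,"ax": 0,"ay": 0,"az": 0,"jaw": -1}
    - {"dx": 0.015,"dy": 0,"dz": 0,"ax": 0,"ay": 0,"az": 0,"jaw": -1}
    - {"dx": 0.023,"dy": 0,"dz": 0,"ax": 0,"ay": 0,"az": 0,"jaw": -1}
    - {"dx": 0.031,"dy": 0,"dz": 0,"ax": 0,"ay": 0,"az": 0,"jaw": -1}
    - {"dx": 0.04,"dy": 0,"dz": 0,"ax": 0,"ay": 0,"az": 0,"jaw": -1}
    - {"dx": 0.049,"dy": 0,"dz": 0,"ax": 0,"ay": 0,"az": 0,"jaw": -1}
    - {"dx": 0.058,"dy": 0,"dz": 0,"ax": 0,"ay": 0,"az": 0,"jaw": -1}
    - {"dx": 0.067,"dy": 0,"dz": 0,"ax": 0,"ay": 0,"az": 0,"jaw": -1}
    - {"dx": 0.076,"dy": 0,"dz": 0,"ax": 0,"ay": 0,"az": 0,"jaw": -1}
    - {"dx": 0.085,"dy": 0,"dz": 0,"ax": 0,"ay": 0,"az": 0,"jaw": -1}
    - {"dx": 0.094,"dy": 0,"dz": 0,"ax": 0,"ay": 0,"az": 0,"jaw": -1}
    - {"dx": 0.103,"dy": 0,"dz": 0,"ax": 0,"ay": 0,"az": 0,"jaw": -1}
    - {"dx": 0.112,"dy": 0,"dz": 0,"ax": 0,"ay": 0,"az": 0,"jaw": -1}
    - {"dx": 0.121,"dy": 0,"dz": 0,"ax": 0,"ay": 0,"az": 0,"jaw": -1}
    - {"dx": 0.13,"dy": 0,"dz": 0,"ax": 0,"ay": 0,"az": 0,"jaw": -1}
    - {"dx": 0.138,"dy": 0,"dz": 0,"ax": 0,"ay": 0,"az": 0,"jaw": -1}
    - {"dx": 0.145,"dy": 0,"dz": 0,"ax": 0,"ay": 0,"az": 0,"jaw": -1}
    - {"dx": 0.15,"dy": 0,"dz": 0,"ax": 0,"ay": 0,"az": 0,"jaw": -1}
    - {"dx": 0.152,"dy": 0,"dz": 0,"ax": 0,"ay": 0,"az": 0,"jaw": -1}

```text
clock: 31.05
eef_pos: [581.8, -11.0, 55.7]
eef_rot: [-1.572, -0.0, -1.55]
wrist_force: [-9.7, 1.9, 13.2]
finger_gap: 11.0
```

```bash
python3 -c "
from h import *
shot('w18')"
```

```text
{'clock': 31.05, 'joints': [-0.082, 0.511, 1.559, -0.0, 1.072, 1.469], 'eef_pos': [581.77, -11.02, 55.728], 'eef_rot': [-1.572, -0.0, -1.55], 'wrist_force': [-9.657, 1.9, 13.163], 'moment': [0.245, 1.757, -0.083], 'finger_gap': 11.041}
```

View pics/w18.png

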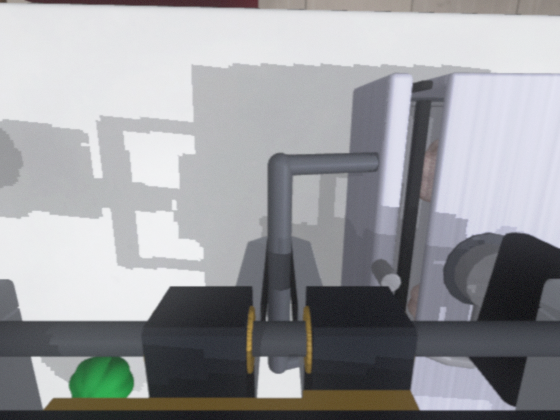

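Call:
play_rows:
  moves:
    - {"dx": 0.004,"dy": 0,"dz": -0.001,"ax": 0,"ay": 0,"az": 0,"jaw": -1}
    - {"dx": 0.008,"dy": 0,"dz": -0.001,"ax": 0,"ay": 0,"az": 0,"jaw": -1}
    - {"dx": 0.011,"dy": 0,"dz": -0.001,"ax": 0,"ay": 0,"az": 0,"jaw": -1}
    - {"dx": 0.011,"dy": 0,"dz": -0.001,"ax": 0,"ay": 0,"az": 0,"jaw": -1}

```text
clock: 31.5
eef_pos: [581.9, -21.1, 55.8]
eef_rot: [-1.569, 0.001, -1.55]
wrist_force: [-2.4, 5.6, 8.4]
finger_gap: 10.9
```

Call:
play_rows:
  moves:
    - {"dx": 0.002,"dy": 0,"dz": -0.001,"ax": 0,"ay": 0,"az": 0,"jaw": -1}
    - {"dx": 0.004,"dy": 0,"dz": -0.001,"ax": 0,"ay": 0,"az": 0,"jaw": -1}
    - {"dx": 0.004,"dy": 0,"dz": -0.001,"ax": 0,"ay": 0,"az": 0,"jaw": -1}

```text
clock: 31.8
eef_pos: [581.8, -22.7, 55.8]
eef_rot: [-1.567, 0.004, -1.549]
wrist_force: [5.8, 22.6, 5.0]
finger_gap: 11.1
```

Call:
play_rows:
  moves:
    - {"dx": -0.003,"dy": 0,"dz": 0,"ax": 0,"ay": 0,"az": 0,"jaw": -1}
    - {"dx": -0.003,"dy": 0,"dz": 0,"ax": 0,"ay": 0,"az": 0,"jaw": -0.25}
    - {"dx": -0.003,"dy": 0,"dz": 0,"ax": 0,"ay": 0,"az": 0,"jaw": -0.25}
    - {"dx": -0.003,"dy": 0,"dz": 0,"ax": 0,"ay": 0,"az": 0,"jaw": -0.25}
    - {"dx": -0.003,"dy": -0.02,"dz": 0,"ax": 0,"ay": 0,"az": 0,"jaw": -0.25}
    - {"dx": -0.003,"dy": -0.05,"dz": 0,"ax": 0,"ay": 0,"az": 0,"jaw": -0.25}
    - {"dx": -0.003,"dy": -0.09,"dz": 0,"ax": 0,"ay": 0,"az": 0,"jaw": -0.25}
    - {"dx": -0.003,"dy": -0.14,"dz": 0,"ax": 0,"ay": 0,"az": 0,"jaw": -0.25}
    - {"dx": -0.003,"dy": -0.18,"dz": 0,"ax": 0,"ay": 0,"az": 0,"jaw": -0.25}
    - {"dx": -0.003,"dy": -0.18,"dz": 0,"ax": 0,"ay": 0,"az": 0,"jaw": -0.25}

```text
clock: 32.8
eef_pos: [582.1, -23.0, 240.8]
eef_rot: [-1.561, -0.002, -1.55]
wrist_force: [0.0, 0.1, -0.8]
finger_gap: 35.0
```

```bash
python3 -c "
from h import *
shot('w19'); go(578,-116,200,1.59)"
```

```text
{'clock': 32.8, 'joints': [-0.102, 0.335, 1.359, -0.0, 1.438, 1.448], 'eef_pos': [582.136, -23.036, 240.764], 'eef_rot': [-1.561, -0.002, -1.55], 'wrist_force': [0.021, 0.067, -0.754], 'moment': [0.004, -0.023, -0.014], 'finger_gap': 34.969}
go d [ 0.093   0.0373 -0.0053] a [ 1.00e-03 -3.14e+00  8.00e-03] rows>=20.9
```

View pics/w19.png

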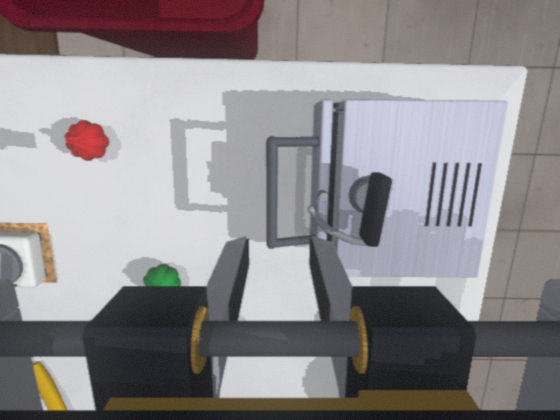

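```bash
python3 -c "
from h import *
p=ld('w19')
for n,uv,z in (('FL',(345,101),90),('BL',(507,101),90),('BR',(482,278),90),('FR',(337,277),90),('b1',(381,177),138),('b2',(372,242),138)): print(n,np.round(ray(p,uv,z),1))
im=cv2.imread('pics/w19.png'); cv2.imwrite('pics/z19.png',cv2.resize(im[90:290,260:520],None,fx=3,fy=3,interpolation=cv2.INTER_CUBIC))"
```

```text
FL [676.6 -88.3  90. ]
BL [ 680.1 -251.    90. ]
BR [ 485.7 -260.3   90. ]
FR [483.4 -93.   90. ]
b1 [ 608.1 -116.7  138. ]
b2 [ 544.8 -114.4  138. ]
```

View pics/z19.png

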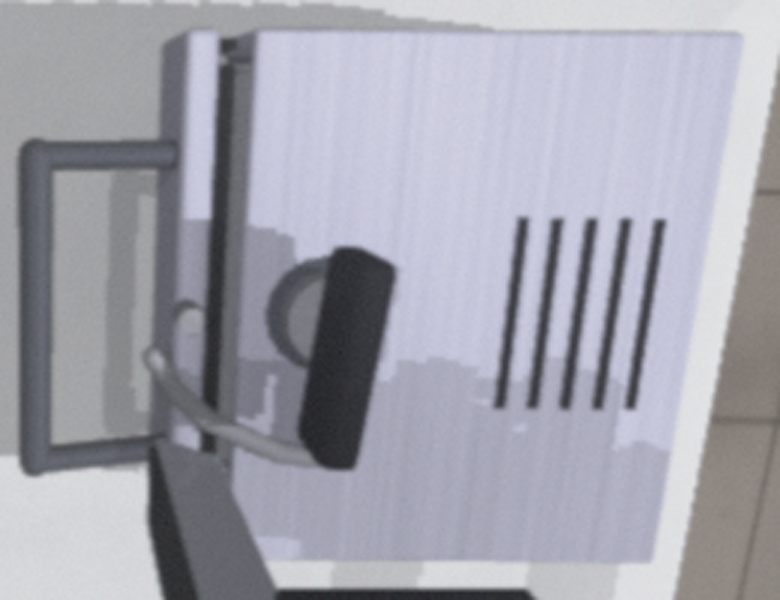

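Call:
play_rows:
  moves:
    - {"dx": 0.02,"dy": 0,"dz": -0.001,"ax": 0,"ay": -0.15,"az": 0,"jaw": -0.1}
    - {"dx": 0.04,"dy": 0,"dz": -0.002,"ax": 0,"ay": -0.3,"az": 0,"jaw": -0.1}
    - {"dx": 0.06,"dy": 0,"dz": -0.003,"ax": 0,"ay": -0.45,"az": 0,"jaw": -0.1}
    - {"dx": 0.08,"dy": 0,"dz": -0.004,"ax": 0,"ay": -0.6,"az": 0,"jaw": -0.1}
    - {"dx": 0.094,"dy": 0,"dz": -0.006,"ax": 0,"ay": -0.75,"az": 0,"jaw": -0.1}
    - {"dx": 0.094,"dy": 0,"dz": -0.006,"ax": 0,"ay": -0.9,"az": 0,"jaw": -0.1}
    - {"dx": 0.094,"dy": 0,"dz": -0.006,"ax": 0,"ay": -1.05,"az": 0,"jaw": -0.1}
    - {"dx": 0.094,"dy": 0,"dz": -0.006,"ax": 0,"ay": -1.2,"az": 0,"jaw": -0.1}
    - {"dx": 0.094,"dy": 0,"dz": -0.006,"ax": 0,"ay": -1.35,"az": 0,"jaw": -0.1}
    - {"dx": 0.094,"dy": 0,"dz": -0.006,"ax": 0,"ay": -1.5,"az": 0,"jaw": -0.1}
    - {"dx": 0.094,"dy": 0,"dz": -0.006,"ax": 0,"ay": -1.5,"az": 0,"jaw": -0.1}

```text
clock: 33.95
eef_pos: [576.0, -116.7, 233.3]
eef_rot: [-1.57, 0.002, -0.048]
wrist_force: [0.3, -0.1, -0.7]
finger_gap: 42.0
```

```bash
python3 -c "
from h import *
st(); go(577.5,-117,240,1.535)"
```

```text
{'clock': 33.95, 'joints': [-0.262, 0.359, 1.345, -0.0, 1.44, -0.215], 'eef_pos': [576.019, -116.699, 233.296], 'eef_rot': [-1.57, 0.002, -0.048], 'wrist_force': [0.262, -0.134, -0.712], 'moment': [-0.101, -0.046, -0.052], 'finger_gap': 41.961}
go d [ 0.0015 -0.0067 -0.0002] a [-2.000e-03 -1.583e+00 -1.000e-03] rows>=10.6
```

Call:
play_rows:
  moves:
    - {"dx": 0.0015,"dy": 0,"dz": 0,"ax": 0,"ay": -0.15,"az": 0,"jaw": -0.1}
    - {"dx": 0.0015,"dy": 0,"dz": 0,"ax": 0,"ay": -0.3,"az": 0,"jaw": -0.1}
    - {"dx": 0.0015,"dy": 0,"dz": 0,"ax": 0,"ay": -0.45,"az": 0,"jaw": -0.1}
    - {"dx": 0.0015,"dy": 0,"dz": 0,"ax": 0,"ay": -0.6,"az": 0,"jaw": -0.1}
    - {"dx": 0.0015,"dy": 0,"dz": 0,"ax": 0,"ay": -0.75,"az": 0,"jaw": -0.1}
    - {"dx": 0.0015,"dy": 0,"dz": 0,"ax": 0,"ay": -0.9,"az": 0,"jaw": -0.1}
    - {"dx": 0.0015,"dy": 0,"dz": 0,"ax": 0,"ay": -1.05,"az": 0,"jaw": -0.1}
    - {"dx": 0.0015,"dy": 0,"dz": 0,"ax": 0,"ay": -1.2,"az": 0,"jaw": -0.1}
    - {"dx": 0.0015,"dy": 0,"dz": 0,"ax": 0,"ay": -1.35,"az": 0,"jaw": -0.1}
    - {"dx": 0.0015,"dy": 0,"dz": 0,"ax": 0,"ay": -1.5,"az": 0,"jaw": -0.1}
    - {"dx": 0.0015,"dy": 0,"dz": 0,"ax": 0,"ay": -1.58,"az": 0,"jaw": -0.1}
    - {"dx": 0.0015,"dy": 0,"dz": 0,"ax": 0,"ay": -1.58,"az": 0,"jaw": -0.1}
    - {"dx": 0.0015,"dy": 0,"dz": 0,"ax": 0,"ay": -1.58,"az": 0,"jaw": -0.1}

```text
clock: 35.25
eef_pos: [577.9, -116.7, 234.3]
eef_rot: [-1.571, -0.0, 1.525]
wrist_force: [-0.3, 0.1, -0.5]
finger_gap: 42.2
```

```bash
python3 -c "
from h import *
p=shot('w20'); print(np.round(proj(p,[[577.5,-117,138],[577.5,-117,92]]))); go(577.5,-117,92,1.535)"
```

```text
{'clock': 35.25, 'joints': [-0.261, 0.361, 1.339, 0.0, 1.441, -1.786], 'eef_pos': [577.894, -116.701, 234.317], 'eef_rot': [-1.571, -0.0, 1.525], 'wrist_force': [-0.312, 0.067, -0.469], 'moment': [0.066, -0.149, -0.027], 'finger_gap': 42.175}
[[279. 204.]
 [279. 193.]]
go d [-0.0003  0.1425  0.0005] a [ 0.    -0.009  0.   ] rows>=2.8
```

View pics/w20.png

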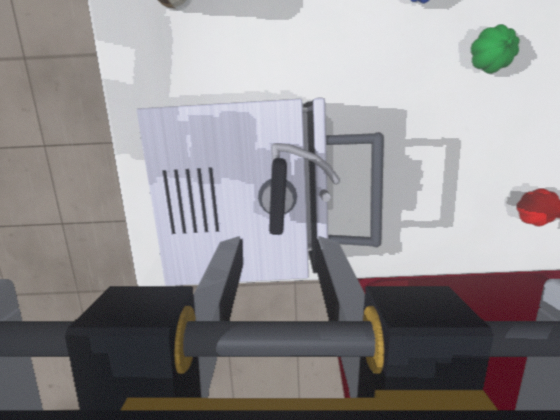

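Call:
play_rows:
  newtons: 45
  moves:
    - {"dx": 0,"dy": 0.03,"dz": 0,"ax": 0,"ay": 0.06,"az": 0,"jaw": -0.1}
    - {"dx": 0,"dy": 0.06,"dz": 0,"ax": 0,"ay": 0.06,"az": 0,"jaw": -0.1}
    - {"dx": 0,"dy": 0.09,"dz": 0,"ax": 0,"ay": 0.06,"az": 0,"jaw": -0.1}
    - {"dx": 0,"dy": 0.115,"dz": 0,"ax": 0,"ay": 0.06,"az": 0,"jaw": -0.1}
    - {"dx": 0,"dy": 0.13,"dz": 0,"ax": 0,"ay": 0.06,"az": 0,"jaw": -0.1}
    - {"dx": 0,"dy": 0.142,"dz": 0,"ax": 0,"ay": 0.06,"az": 0,"jaw": -0.1}
    - {"dx": 0,"dy": 0.142,"dz": 0,"ax": 0,"ay": 0.06,"az": 0,"jaw": -0.1}
    - {"dx": 0,"dy": 0.142,"dz": 0,"ax": 0,"ay": 0.06,"az": 0,"jaw": -1}
    - {"dx": 0,"dy": 0.142,"dz": 0,"ax": 0,"ay": 0.06,"az": 0,"jaw": -1}
    - {"dx": 0,"dy": 0.142,"dz": 0,"ax": 0,"ay": 0.06,"az": 0,"jaw": -1}
    - {"dx": 0,"dy": 0.142,"dz": 0,"ax": 0,"ay": 0.06,"az": 0,"jaw": -1}
    - {"dx": 0,"dy": 0.142,"dz": 0,"ax": 0,"ay": 0.06,"az": 0,"jaw": -1}

```text
clock: 36.5
eef_pos: [578.4, -118.1, 93.7]
eef_rot: [-1.573, 0.002, 1.47]
wrist_force: [-0.7, -8.9, 1.5]
finger_gap: 13.9
```

```bash
python3 -c "
from h import *
p=shot('w21'); a=cv2.imread('pics/w21.png'); q=shot('s21','scene'); b=cv2.imread('pics/s21.png')
cv2.imwrite('pics/c21.png',np.hstack([cv2.resize(a,(440,330)),cv2.resize(b[150:310,120:280],(330,330))]))"
```

```text
{'clock': 36.5, 'joints': [-0.263, 0.48, 1.507, -0.002, 1.152, -1.731], 'eef_pos': [578.41, -118.108, 93.715], 'eef_rot': [-1.573, 0.002, 1.47], 'wrist_force': [-0.664, -8.943, 1.452], 'moment': [-1.482, 0.142, -0.019], 'finger_gap': 13.869}
{'clock': 36.55, 'joints': [-0.263, 0.48, 1.507, -0.002, 1.152, -1.731], 'eef_pos': [578.431, -118.111, 93.734], 'eef_rot': [-1.573, 0.002, 1.469], 'wrist_force': [-1.399, -8.537, 1.825], 'moment': [-1.497, 0.141, -0.006], 'finger_gap': 13.787}
```

View pics/c21.png

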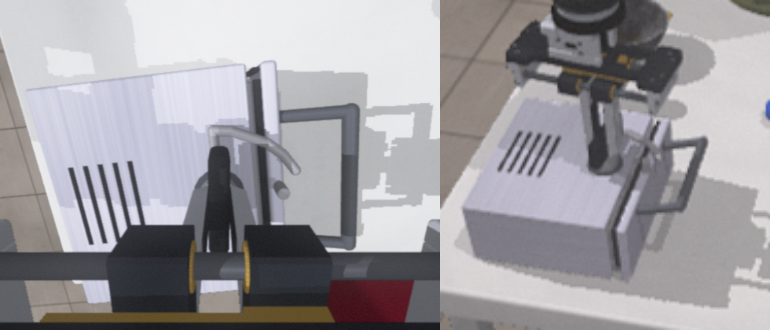

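Call:
play_rows:
  moves:
    - {"dx": -0.002,"dy": 0,"dz": 0,"ax": 0,"ay": 0.06,"az": 0,"jaw": -1}
    - {"dx": -0.002,"dy": 0,"dz": 0,"ax": 0,"ay": 0.12,"az": 0,"jaw": -1}
    - {"dx": -0.002,"dy": 0,"dz": 0,"ax": 0,"ay": 0.18,"az": 0,"jaw": -1}
    - {"dx": -0.002,"dy": 0,"dz": 0,"ax": 0,"ay": 0.24,"az": 0,"jaw": -1}
    - {"dx": -0.002,"dy": 0,"dz": 0,"ax": 0,"ay": 0.3,"az": 0,"jaw": -1}
    - {"dx": -0.002,"dy": 0,"dz": 0,"ax": 0,"ay": 0.36,"az": 0,"jaw": -1}
    - {"dx": -0.002,"dy": 0,"dz": 0,"ax": 0,"ay": 0.36,"az": 0,"jaw": -1}

```text
clock: 37.3
eef_pos: [578.8, -117.0, 93.7]
eef_rot: [-1.572, -0.003, 1.109]
wrist_force: [2.6, 11.5, 3.1]
finger_gap: 14.1
```

Call:
play_rows:
  moves:
    - {"dx": 0.0016,"dy": 0,"dz": -0.0025,"ax": 0,"ay": 0.06,"az": 0,"jaw": -1}
    - {"dx": 0.0016,"dy": 0,"dz": -0.0025,"ax": 0,"ay": 0.12,"az": 0,"jaw": -1}
    - {"dx": 0.0016,"dy": 0,"dz": -0.0025,"ax": 0,"ay": 0.18,"az": 0,"jaw": -1}
    - {"dx": 0.0016,"dy": 0,"dz": -0.0025,"ax": 0,"ay": 0.24,"az": 0,"jaw": -1}
    - {"dx": 0.0016,"dy": 0,"dz": -0.0025,"ax": 0,"ay": 0.3,"az": 0,"jaw": -1}
    - {"dx": 0.0016,"dy": 0,"dz": -0.0025,"ax": 0,"ay": 0.36,"az": 0,"jaw": -1}
    - {"dx": 0.0016,"dy": 0,"dz": -0.0025,"ax": 0,"ay": 0.42,"az": 0,"jaw": -1}
    - {"dx": 0.0016,"dy": 0,"dz": -0.0025,"ax": 0,"ay": 0.48,"az": 0,"jaw": -1}
    - {"dx": 0.0016,"dy": 0,"dz": -0.0025,"ax": 0,"ay": 0.54,"az": 0,"jaw": -1}
    - {"dx": 0.0016,"dy": 0,"dz": -0.0025,"ax": 0,"ay": 0.6,"az": 0,"jaw": -1}
    - {"dx": 0.0016,"dy": 0,"dz": -0.0025,"ax": 0,"ay": 0.6,"az": 0,"jaw": -1}

```text
clock: 38.4
eef_pos: [580.4, -115.5, 93.7]
eef_rot: [-1.567, -0.001, 0.509]
wrist_force: [-9.5, 19.2, 9.6]
finger_gap: 13.8
```

```bash
python3 -c "
from h import *
st()"
```

```text
{'clock': 38.4, 'joints': [-0.26, 0.485, 1.499, 0.004, 1.159, -0.771], 'eef_pos': [580.436, -115.506, 93.712], 'eef_rot': [-1.567, -0.001, 0.509], 'wrist_force': [-9.54, 19.235, 9.606], 'moment': [3.319, 1.322, 0.051], 'finger_gap': 13.77}
```

Call:
play_rows:
  moves:
    - {"dx": 0,"dy": 0,"dz": 0.0025,"ax": 0,"ay": 0.06,"az": 0,"jaw": -1}
    - {"dx": 0,"dy": 0,"dz": 0.0025,"ax": 0,"ay": 0.12,"az": 0,"jaw": -1}
    - {"dx": 0,"dy": 0,"dz": 0.0025,"ax": 0,"ay": 0.18,"az": 0,"jaw": -1}
    - {"dx": 0,"dy": 0,"dz": 0.0025,"ax": 0,"ay": 0.24,"az": 0,"jaw": -1}
    - {"dx": 0,"dy": 0,"dz": 0.0025,"ax": 0,"ay": 0.3,"az": 0,"jaw": -1}
    - {"dx": 0,"dy": 0,"dz": 0.0025,"ax": 0,"ay": 0.36,"az": 0,"jaw": -1}
    - {"dx": 0,"dy": 0,"dz": 0.0025,"ax": 0,"ay": 0.42,"az": 0,"jaw": -1}
    - {"dx": 0,"dy": 0,"dz": 0.0025,"ax": 0,"ay": 0.47,"az": 0,"jaw": -1}
    - {"dx": 0,"dy": 0,"dz": 0.0025,"ax": 0,"ay": 0.5,"az": 0,"jaw": -1}
    - {"dx": 0,"dy": 0,"dz": 0.0025,"ax": 0,"ay": 0.52,"az": 0,"jaw": -1}
    - {"dx": 0,"dy": 0,"dz": 0.0025,"ax": 0,"ay": 0.52,"az": 0,"jaw": -1}

```text
clock: 39.5
eef_pos: [581.5, -114.6, 93.8]
eef_rot: [-1.569, -0.005, -0.009]
wrist_force: [11.1, 9.2, -2.1]
finger_gap: 14.5
```

```bash
python3 -c "
from h import *
p=shot('w22'); a=cv2.imread('pics/w22.png'); q=shot('s22','scene'); b=cv2.imread('pics/s22.png')
cv2.imwrite('pics/c22.png',np.hstack([cv2.resize(a,(440,330)),cv2.resize(b[150:310,120:280],(330,330))]))"
```

```text
{'clock': 39.5, 'joints': [-0.258, 0.483, 1.502, 0.003, 1.151, -0.25], 'eef_pos': [581.538, -114.606, 93.81], 'eef_rot': [-1.569, -0.005, -0.009], 'wrist_force': [11.072, 9.216, -2.138], 'moment': [1.76, -2.039, 0.982], 'finger_gap': 14.543}
{'clock': 39.55, 'joints': [-0.258, 0.483, 1.502, 0.003, 1.151, -0.251], 'eef_pos': [581.544, -114.616, 93.813], 'eef_rot': [-1.57, -0.005, -0.008], 'wrist_force': [11.949, 10.051, -1.852], 'moment': [1.781, -2.039, 1.063], 'finger_gap': 14.435}
```

View pics/c22.png

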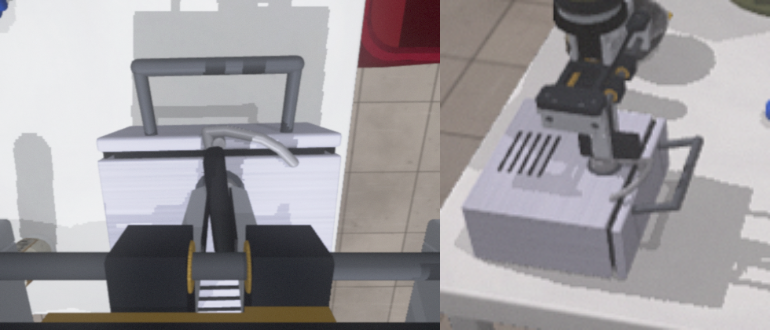

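Call:
play_rows:
  moves:
    - {"dx": 0,"dy": 0,"dz": 0,"ax": 0,"ay": 0.04,"az": 0,"jaw": -1}
    - {"dx": 0,"dy": 0,"dz": 0,"ax": 0,"ay": 0.08,"az": 0,"jaw": -1}
    - {"dx": 0,"dy": 0,"dz": 0,"ax": 0,"ay": 0.08,"az": 0,"jaw": -1}
    - {"dx": 0,"dy": 0,"dz": 0,"ax": 0,"ay": 0.04,"az": 0,"jaw": -1}

```text
clock: 40.0
eef_pos: [581.5, -114.2, 93.8]
eef_rot: [-1.569, -0.005, -0.048]
wrist_force: [11.1, 12.3, -0.5]
finger_gap: 15.4
```

Call:
play_rows:
  moves:
    - {"dx": 0,"dy": 0,"dz": 0,"ax": 0,"ay": 0,"az": 0,"jaw": -0.2}
    - {"dx": 0,"dy": 0,"dz": 0,"ax": 0,"ay": 0,"az": 0,"jaw": -0.2}
    - {"dx": 0,"dy": 0,"dz": 0,"ax": 0,"ay": 0,"az": 0,"jaw": -0.2}
    - {"dx": 0,"dy": -0.02,"dz": 0,"ax": 0,"ay": 0,"az": 0,"jaw": -0.2}
    - {"dx": 0,"dy": -0.06,"dz": 0,"ax": 0,"ay": 0,"az": 0,"jaw": -0.2}
    - {"dx": 0,"dy": -0.11,"dz": 0,"ax": 0,"ay": 0,"az": 0,"jaw": -0.2}
    - {"dx": 0,"dy": -0.16,"dz": 0,"ax": 0,"ay": 0,"az": 0,"jaw": -0.2}
    - {"dx": 0,"dy": -0.16,"dz": 0,"ax": 0,"ay": 0,"az": 0,"jaw": -0.2}
    - {"dx": 0,"dy": -0.16,"dz": 0,"ax": 0,"ay": 0,"az": 0,"jaw": -0.2}

```text
clock: 40.9
eef_pos: [579.7, -116.4, 253.6]
eef_rot: [-1.571, -0.003, -0.05]
wrist_force: [0.6, -0.6, -1.1]
finger_gap: 37.6
```

```bash
python3 -c "
from h import *
p=shot('w23')"
```

```text
{'clock': 40.9, 'joints': [-0.26, 0.354, 1.304, 0.0, 1.48, -0.21], 'eef_pos': [579.729, -116.387, 253.648], 'eef_rot': [-1.571, -0.003, -0.05], 'wrist_force': [0.599, -0.551, -1.143], 'moment': [-0.034, -0.071, 0.035], 'finger_gap': 37.608}
```

View pics/w23.png

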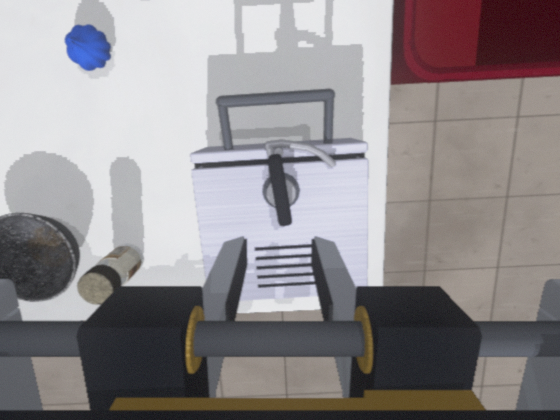

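```bash
python3 -c "
from h import *
p=ld('w23')
r=lambda u,v,z:ray(p,(u,v),z)[:2]
im=cv2.imread('pics/w23.png'); g=cv2.cvtColor(im,cv2.COLOR_BGR2GRAY)
m=(g[120:232,250:310]<70).astype(np.uint8); n,l,s,c=cv2.connectedComponentsWithStats(m); k=1+np.argmax(s[1:,4]); ys,xs=np.where(l==k); vx,vy,x0,y0=cv2.fitLine(np.c_[xs,ys].astype(np.float32),2,0,.01,.01).ravel(); print('bar px',s[k],x0+250,y0+120)
x0+=250;y0+=120
d=r(x0-vx*30,y0-vy*30,130)-r(x0+vx*30,y0+vy*30,130); print('bar',np.degrees(np.arctan2(d[1],d[0])),d)
for a,b in (((193,168),(367,159)),((217,102),(334,93)),((256,268),(314,265))): e=r(*b,90 if a[0]!=217 else 98)-r(*a,90 if a[0]!=217 else 98); print('box y dir deg',np.degrees(np.arctan2(e[1],e[0])),np.linalg.norm(e))
cv2.imwrite('pics/z23.png',cv2.resize(im[80:310,180:380],None,fx=2.6,fy=2.6,interpolation=cv2.INTER_CUBIC))"
```

```text
bar px [   0   35   60   70 1022] 279.56946 183.84247
bar 93.74730191312729 [-3.92187468 59.87945048]
box y dir deg 0.13128509098960525 189.7911277158886
box y dir deg 1.3724788915059307 118.74302684085531
box y dir deg 0.3557696443185633 68.88868210444686
```

View pics/z23.png

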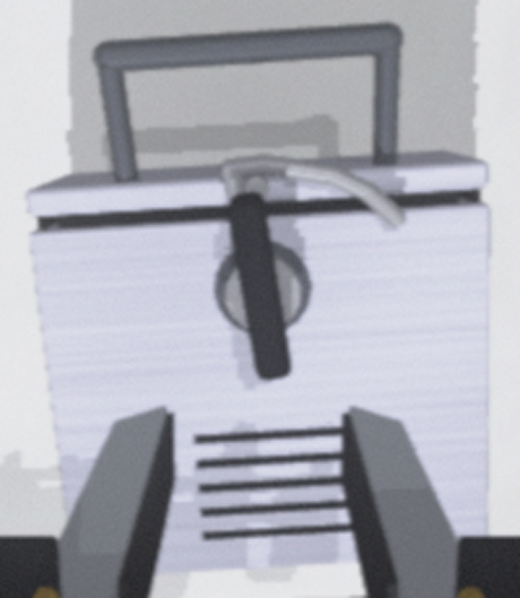

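```bash
python3 -c "
from h import *
p=ld('w23')
r=lambda u,v,z:ray(p,(u,v),z)[:2]
g=cv2.cvtColor(cv2.imread('pics/w23.png'),cv2.COLOR_BGR2GRAY)
m=(g[168:226,262:300]<75).astype(np.uint8); n,l,s,c=cv2.connectedComponentsWithStats(m); k=1+np.argmax(s[1:,4]); ys,xs=np.where(l==k); print(s[k])
vx,vy,x0,y0=cv2.fitLine(np.c_[xs,ys].astype(np.float32),2,0,.01,.01).ravel(); x0+=262;y0+=168
a=r(x0-vx*25,y0-vy*25,130);b=r(x0+vx*25,y0+vy*25,130)
d=(a-b)*np.sign((a-b)[1]); print('bar',np.degrees(np.arctan2(d[1],d[0])))
# timer
p2=ld('w15')
print(ray(p2,(154,178),43), ray(p2,(166,170),34))
im=cv2.imread('pics/w15.png'); cv2.imwrite('pics/z15.png',cv2.resize(im[110:230,100:230],None,fx=5,fy=5,interpolation=cv2.INTER_CUBIC))
"
```

```text
[  8   0  21  57 724]
bar 97.06631704500646
[466.82645004 338.92550136  43.        ] [472.21411823 331.62039348  34.        ]
```

View pics/z15.png

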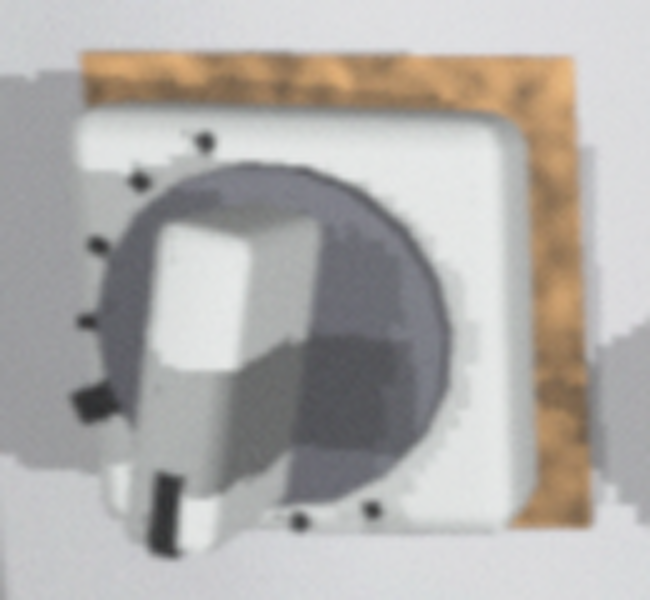

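```bash
python3 -c "
from h import *
go(467,339,220,1.52)"
```

```text
go d [-0.135   0.0322  0.449 ] a [-0.   -1.57  0.  ] rows>=10.5
```

Call:
play_rows:
  moves:
    - {"dx": -0.012,"dy": 0,"dz": 0.04,"ax": 0,"ay": -0.14,"az": 0,"jaw": 0}
    - {"dx": -0.024,"dy": 0,"dz": 0.08,"ax": 0,"ay": -0.28,"az": 0,"jaw": 0}
    - {"dx": -0.036,"dy": 0,"dz": 0.12,"ax": 0,"ay": -0.42,"az": 0,"jaw": 0}
    - {"dx": -0.048,"dy": 0,"dz": 0.16,"ax": 0,"ay": -0.56,"az": 0,"jaw": 0}
    - {"dx": -0.06,"dy": 0,"dz": 0.2,"ax": 0,"ay": -0.7,"az": 0,"jaw": 0}
    - {"dx": -0.072,"dy": 0,"dz": 0.24,"ax": 0,"ay": -0.84,"az": 0,"jaw": 0}
    - {"dx": -0.084,"dy": 0,"dz": 0.28,"ax": 0,"ay": -0.98,"az": 0,"jaw": 0}
    - {"dx": -0.096,"dy": 0,"dz": 0.32,"ax": 0,"ay": -1.12,"az": 0,"jaw": 0}
    - {"dx": -0.108,"dy": 0,"dz": 0.36,"ax": 0,"ay": -1.26,"az": 0,"jaw": 0}
    - {"dx": -0.12,"dy": 0.015,"dz": 0.4,"ax": 0,"ay": -1.4,"az": 0,"jaw": -0.1}
    - {"dx": -0.135,"dy": 0.03,"dz": 0.44,"ax": 0,"ay": -1.52,"az": 0,"jaw": -0.1}
    - {"dx": -0.135,"dy": 0.032,"dz": 0.449,"ax": 0,"ay": -1.57,"az": 0,"jaw": -0.1}
    - {"dx": -0.135,"dy": 0.032,"dz": 0.449,"ax": 0,"ay": -1.57,"az": 0,"jaw": -0.1}
    - {"dx": -0.135,"dy": 0.032,"dz": 0.449,"ax": 0,"ay": -1.57,"az": 0,"jaw": -0.1}

```text
clock: 42.35
eef_pos: [467.2, 338.4, 219.9]
eef_rot: [-1.57, 0.001, 1.518]
wrist_force: [-0.3, 0.4, 0.0]
finger_gap: 42.6
```

```bash
python3 -c "
from h import *
p=shot('w24'); im=cv2.imread('pics/w24.png')
print(np.round(proj(p,[[467,339,77],[467,339,43],[467,339,3]]),1))
cv2.imwrite('pics/z24.png',cv2.resize(im[110:260,190:390],None,fx=4,fy=4,interpolation=cv2.INTER_CUBIC))"
```

```text
{'clock': 42.35, 'joints': [0.564, 0.341, 1.4, -0.001, 1.402, -0.954], 'eef_pos': [467.154, 338.38, 219.896], 'eef_rot': [-1.57, 0.001, 1.518], 'wrist_force': [-0.29, 0.43, 0.016], 'moment': [0.053, -0.132, -0.027], 'finger_gap': 42.632}
[[280.  193.1]
 [279.9 186.6]
 [279.8 180.3]]
```

View pics/z24.png

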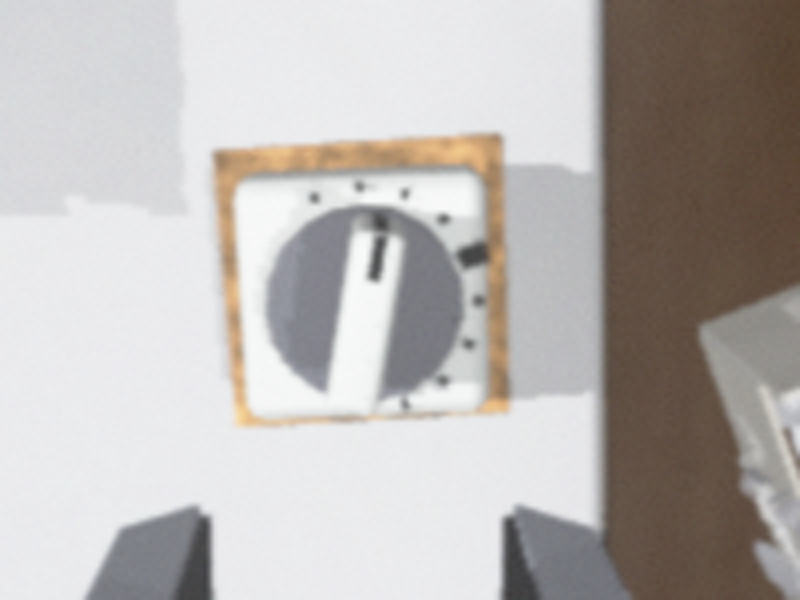

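```bash
python3 -c "
from h import *
go(465.5,340.3,32,1.363)"
```

```text
go d [0.0022 0.1884 0.0021] a [ 0.     0.155 -0.001] rows>=3.8
```

Call:
play_rows:
  newtons: 30
  moves:
    - {"dx": 0.002,"dy": 0.03,"dz": 0.002,"ax": 0,"ay": 0.08,"az": 0,"jaw": -0.1}
    - {"dx": 0.002,"dy": 0.06,"dz": 0.002,"ax": 0,"ay": 0.155,"az": 0,"jaw": -0.1}
    - {"dx": 0.002,"dy": 0.09,"dz": 0.002,"ax": 0,"ay": 0.155,"az": 0,"jaw": -0.1}
    - {"dx": 0.002,"dy": 0.12,"dz": 0.002,"ax": 0,"ay": 0.155,"az": 0,"jaw": -0.1}
    - {"dx": 0.002,"dy": 0.145,"dz": 0.002,"ax": 0,"ay": 0.155,"az": 0,"jaw": -0.1}
    - {"dx": 0.002,"dy": 0.165,"dz": 0.002,"ax": 0,"ay": 0.155,"az": 0,"jaw": -0.1}
    - {"dx": 0.002,"dy": 0.18,"dz": 0.002,"ax": 0,"ay": 0.155,"az": 0,"jaw": -0.1}
    - {"dx": 0.002,"dy": 0.188,"dz": 0.002,"ax": 0,"ay": 0.155,"az": 0,"jaw": -0.1}
    - {"dx": 0.002,"dy": 0.188,"dz": 0.002,"ax": 0,"ay": 0.155,"az": 0,"jaw": -0.1}
    - {"dx": 0.002,"dy": 0.188,"dz": 0.002,"ax": 0,"ay": 0.155,"az": 0,"jaw": -0.1}

```text
clock: 43.4
eef_pos: [466.0, 341.2, 33.7]
eef_rot: [-1.573, -0.001, 1.365]
wrist_force: [-0.7, 0.3, -0.3]
finger_gap: 42.8
```

```bash
python3 -c "
from h import *
p=shot('w25'); a=cv2.imread('pics/w25.png'); q=shot('s25','scene'); b=cv2.imread('pics/s25.png')
cv2.imwrite('pics/c25.png',np.hstack([cv2.resize(a,(440,330)),cv2.resize(b[180:290,340:450],(330,330))]))"
```

```text
{'clock': 43.4, 'joints': [0.569, 0.532, 1.587, -0.001, 1.021, -0.795], 'eef_pos': [466.0, 341.215, 33.696], 'eef_rot': [-1.573, -0.001, 1.365], 'wrist_force': [-0.714, 0.306, -0.261], 'moment': [0.033, -0.13, -0.026], 'finger_gap': 42.767}
{'clock': 43.45, 'joints': [0.569, 0.531, 1.586, -0.001, 1.021, -0.795], 'eef_pos': [466.046, 341.349, 33.876], 'eef_rot': [-1.573, -0.001, 1.365], 'wrist_force': [0.498, -0.342, 0.105], 'moment': [-0.009, -0.127, 0.012], 'finger_gap': 42.366}
```

View pics/c25.png

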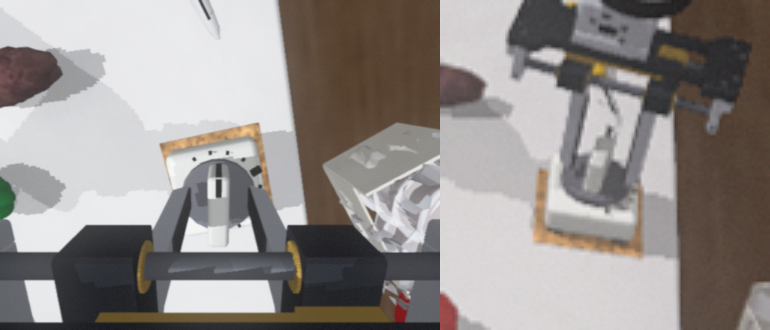

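Call:
play_rows:
  newtons: 25
  moves:
    - {"dx": 0,"dy": 0.004,"dz": 0,"ax": 0,"ay": 0,"az": 0,"jaw": -0.4}
    - {"dx": 0,"dy": 0.004,"dz": 0,"ax": 0,"ay": 0,"az": 0,"jaw": -0.6}
    - {"dx": 0,"dy": 0.004,"dz": 0,"ax": 0,"ay": 0,"az": 0,"jaw": -0.8}
    - {"dx": 0,"dy": 0.004,"dz": 0,"ax": 0,"ay": 0,"az": 0,"jaw": -1}
    - {"dx": 0,"dy": 0.004,"dz": 0,"ax": 0,"ay": 0,"az": 0,"jaw": -1}
    - {"dx": 0,"dy": 0.004,"dz": 0,"ax": 0,"ay": 0,"az": 0,"jaw": -1}
    - {"dx": 0,"dy": 0.004,"dz": 0,"ax": 0,"ay": 0,"az": 0,"jaw": -1}

```text
clock: 44.2
eef_pos: [465.5, 341.1, 28.9]
eef_rot: [-1.572, -0.0, 1.365]
wrist_force: [-1.3, -0.8, -0.1]
finger_gap: 13.8
```

Call:
play_rows:
  moves:
    - {"dx": 0,"dy": 0.001,"dz": 0,"ax": 0,"ay": 0,"az": 0,"jaw": -1}
    - {"dx": 0,"dy": 0.002,"dz": 0,"ax": 0,"ay": 0,"az": 0,"jaw": -1}
    - {"dx": 0,"dy": 0.002,"dz": 0,"ax": 0,"ay": 0,"az": 0,"jaw": -1}

```text
clock: 44.5
eef_pos: [465.7, 341.1, 28.7]
eef_rot: [-1.572, -0.0, 1.365]
wrist_force: [-8.4, -6.1, 21.6]
finger_gap: 13.9
```

Call:
play_rows:
  moves:
    - {"dx": 0,"dy": 0,"dz": 0,"ax": 0,"ay": 0.06,"az": 0,"jaw": -1}
    - {"dx": 0,"dy": 0,"dz": 0,"ax": 0,"ay": 0.12,"az": 0,"jaw": -1}
    - {"dx": 0,"dy": 0,"dz": 0,"ax": 0,"ay": 0.18,"az": 0,"jaw": -1}
    - {"dx": 0,"dy": 0,"dz": 0,"ax": 0,"ay": 0.24,"az": 0,"jaw": -1}
    - {"dx": 0,"dy": 0,"dz": 0,"ax": 0,"ay": 0.3,"az": 0,"jaw": -1}
    - {"dx": 0,"dy": 0,"dz": 0,"ax": 0,"ay": 0.36,"az": 0,"jaw": -1}
    - {"dx": 0,"dy": 0,"dz": 0,"ax": 0,"ay": 0.42,"az": 0,"jaw": -1}
    - {"dx": 0,"dy": 0,"dz": 0,"ax": 0,"ay": 0.48,"az": 0,"jaw": -1}
    - {"dx": 0,"dy": 0,"dz": 0,"ax": 0,"ay": 0.54,"az": 0,"jaw": -1}
    - {"dx": 0,"dy": 0,"dz": 0,"ax": 0,"ay": 0.54,"az": 0,"jaw": -1}

```text
clock: 45.5
eef_pos: [466.2, 342.1, 28.7]
eef_rot: [-1.572, -0.004, 0.823]
wrist_force: [-4.8, -0.0, 15.5]
finger_gap: 13.8
```

```bash
python3 -c "
from h import *
p=shot('w26')"
```

```text
{'clock': 45.5, 'joints': [0.57, 0.539, 1.589, -0.0, 1.01, -0.253], 'eef_pos': [466.163, 342.074, 28.718], 'eef_rot': [-1.572, -0.004, 0.823], 'wrist_force': [-4.756, -0.046, 15.548], 'moment': [-0.087, 0.783, -0.088], 'finger_gap': 13.827}
```

View pics/w26.png

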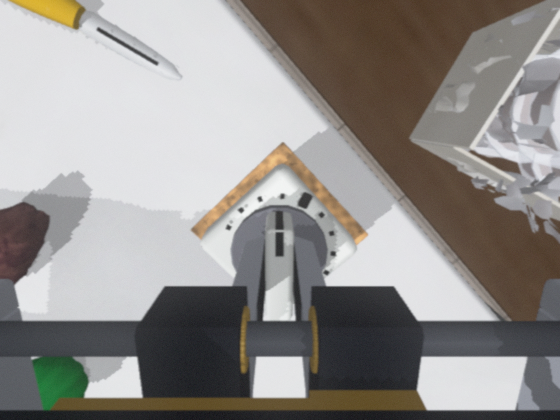

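Call:
play_rows:
  moves:
    - {"dx": 0,"dy": 0,"dz": 0,"ax": 0,"ay": 0.06,"az": 0,"jaw": -1}
    - {"dx": 0,"dy": 0,"dz": 0,"ax": 0,"ay": 0.12,"az": 0,"jaw": -1}
    - {"dx": 0,"dy": 0,"dz": 0,"ax": 0,"ay": 0.18,"az": 0,"jaw": -1}
    - {"dx": 0,"dy": 0,"dz": 0,"ax": 0,"ay": 0.24,"az": 0,"jaw": -1}
    - {"dx": 0,"dy": 0,"dz": 0,"ax": 0,"ay": 0.3,"az": 0,"jaw": -1}
    - {"dx": 0,"dy": 0,"dz": 0,"ax": 0,"ay": 0.36,"az": 0,"jaw": -1}
    - {"dx": 0,"dy": 0,"dz": 0,"ax": 0,"ay": 0.42,"az": 0,"jaw": -1}
    - {"dx": 0,"dy": 0,"dz": 0,"ax": 0,"ay": 0.46,"az": 0,"jaw": -1}
    - {"dx": 0,"dy": 0,"dz": 0,"ax": 0,"ay": 0.46,"az": 0,"jaw": -1}
    - {"dx": 0,"dy": 0,"dz": 0,"ax": 0,"ay": 0.46,"az": 0,"jaw": -1}

```text
clock: 46.55
eef_pos: [466.9, 342.5, 28.8]
eef_rot: [-1.57, -0.006, 0.365]
wrist_force: [1.0, 5.1, 11.1]
finger_gap: 13.7
```

Call:
play_rows:
  moves:
    - {"dx": 0,"dy": -0.001,"dz": 0,"ax": 0,"ay": 0,"az": 0,"jaw": -0.2}
    - {"dx": 0,"dy": -0.001,"dz": 0,"ax": 0,"ay": 0,"az": 0,"jaw": -0.2}
    - {"dx": 0,"dy": -0.001,"dz": 0,"ax": 0,"ay": 0,"az": 0,"jaw": -0.2}
    - {"dx": 0,"dy": -0.02,"dz": 0,"ax": 0,"ay": 0,"az": 0,"jaw": -0.2}
    - {"dx": 0,"dy": -0.06,"dz": 0,"ax": 0,"ay": 0,"az": 0,"jaw": -0.2}
    - {"dx": 0,"dy": -0.11,"dz": 0,"ax": 0,"ay": 0,"az": 0,"jaw": -0.2}
    - {"dx": 0,"dy": -0.16,"dz": 0,"ax": 0,"ay": 0,"az": 0,"jaw": -0.2}
    - {"dx": 0,"dy": -0.19,"dz": 0,"ax": 0,"ay": 0,"az": 0,"jaw": -0.2}
    - {"dx": 0,"dy": -0.19,"dz": 0,"ax": 0,"ay": 0,"az": 0,"jaw": -0.2}
    - {"dx": 0,"dy": -0.19,"dz": 0,"ax": 0,"ay": 0,"az": 0,"jaw": -0.2}

```text
clock: 47.55
eef_pos: [465.2, 341.0, 216.3]
eef_rot: [-1.571, -0.001, 0.365]
wrist_force: [-0.1, 0.0, 0.5]
finger_gap: 37.3
```

```bash
python3 -c "
from h import *
p=shot('w27'); im=cv2.imread('pics/w27.png'); shot('s27','scene')
cv2.imwrite('pics/z27.png',cv2.resize(im[100:270,190:390],None,fx=3.5,fy=3.5,interpolation=cv2.INTER_CUBIC))"
```

```text
{'clock': 47.55, 'joints': [0.569, 0.342, 1.406, -0.001, 1.393, 0.204], 'eef_pos': [465.158, 340.992, 216.334], 'eef_rot': [-1.571, -0.001, 0.365], 'wrist_force': [-0.109, 0.04, 0.478], 'moment': [-0.041, -0.084, -0.014], 'finger_gap': 37.312}
{'clock': 47.6, 'joints': [0.569, 0.343, 1.407, -0.001, 1.393, 0.204], 'eef_pos': [464.884, 340.821, 215.364], 'eef_rot': [-1.572, 0.001, 0.365], 'wrist_force': [-0.143, 0.293, -0.579], 'moment': [-0.043, -0.101, -0.056], 'finger_gap': 37.592}
```

```bash
python3 -c "
from h import *
p=ld('w27'); im=cv2.imread('pics/w27.png'); g=cv2.cvtColor(im,cv2.COLOR_BGR2GRAY)
hsv=cv2.cvtColor(im,cv2.COLOR_BGR2HSV)
y0,x0=100,190; sub=hsv[100:262,190:390]
mat=((sub[...,0]>8)&(sub[...,0]<25)&(sub[...,1]>90)&(sub[...,2]>120)).astype(np.uint8)
ys,xs=np.where(mat); r=cv2.minAreaRect(np.c_[xs+x0,ys+y0].astype(np.float32)); bx=cv2.boxPoints(r); print('mat',r); W=np.array([ray(p,b,3)[:2] for b in bx]); print(np.round(W,1).tolist(), W.mean(0))
disc=ray(p,(0,0),43)
pc=proj(p,[[465.5,340.5,43],[465.5,340.5,34]]); print('pred centre',pc)
m=(g[100:262,190:390]<85).astype(np.uint8); n,l,s,c=cv2.connectedComponentsWithStats(m)
for k in range(1,n):
    if 2<=s[k,4]<150:
        u,v=c[k]+[x0,y0]; w=ray(p,(u,v),34); d=w[:2]-[465.5,340.5]; rr=np.hypot(*d)
        if rr<50: print(s[k,2:].tolist(),np.round([u,v],1),'r %.1f'%rr,'cw from -x: %.3f'%(np.pi-np.arctan2(d[1],d[0])), 'z77', np.round(ray(p,(u,v),77)[:2]-[465.5,340.5],1))
"
```

```text
mat ((281.8140563964844, 180.25164794921875), (70.82795715332031, 68.68804168701172), 19.903751373291016)
[[424.0, 296.9], [424.0, 383.5], [511.0, 385.6], [515.6, 297.4]] [468.66067983 340.85816267]
pred centre [[279.43871194 187.01463061]
 [279.42591064 185.45358478]]
[4, 6, 23] [280.6 156.6] r 33.5 cw from -x: 1.243 z77 [-12.7  36.1]
[3, 4, 10] [280.8 165.7] r 23.1 cw from -x: 1.272 z77 [-9.2 27.6]
[1, 9, 9] [281. 175.] r 12.4 cw from -x: 1.351 z77 [-5.6 18.8]
```

Call:
play_rows:
  moves:
    - {"dx": 0,"dy": -0.02,"dz": 0,"ax": 0,"ay": 0,"az": 0,"jaw": -0.2}
    - {"dx": 0,"dy": -0.02,"dz": 0,"ax": 0,"ay": 0,"az": 0,"jaw": -0.2}
    - {"dx": 0,"dy": -0.02,"dz": 0,"ax": 0,"ay": 0,"az": 0,"jaw": -0.2}
    - {"dx": 0,"dy": -0.02,"dz": 0,"ax": 0,"ay": 0,"az": 0,"jaw": -0.2}

```text
clock: 48.05
eef_pos: [465.0, 341.0, 235.4]
eef_rot: [-1.572, 0.001, 0.365]
wrist_force: [-0.3, 0.4, -0.0]
finger_gap: 38.0
```

```bash
python3 -c "
from h import *
a=cv2.imread('pics/s22.png'); save('scene','s28'); b=cv2.imread('pics/s28.png')
# cam bar and handle in the scene view vs the latched picture
q=ld('s22')
g=cv2.cvtColor(b,cv2.COLOR_BGR2GRAY)[190:300,130:270]
n,l,s,c=cv2.connectedComponentsWithStats((g<50).astype(np.uint8))
print([(s[k].tolist(),np.round(c[k]+[130,190],1).tolist()) for k in range(1,n) if s[k,4]>30])
ga=cv2.cvtColor(a,cv2.COLOR_BGR2GRAY).astype(int);gb=cv2.cvtColor(b,cv2.COLOR_BGR2GRAY).astype(int)
print('handle region diff',np.abs(ga-gb)[205:300,215:300].mean())
ax=[581,-117.5]; print('bar ends if latched',np.round(proj(q,[[ax[0],ax[1]+35,130],[ax[0],ax[1]-35,130]])),'open',np.round(proj(q,[[ax[0]+35,ax[1],130],[ax[0]-35,ax[1],130]])))
print(manip.sign_off())"
```

```text
[]
handle region diff 8.519504643962849
bar ends if latched [[213. 219.]
 [184. 215.]] open [[194. 227.]
 [203. 207.]]
the job is handed in; nothing more can be done
None
```

I handed the job in at 48 s. The hand-in gave no verdict, so what follows is from my own measurements.

**What I did**
- I pulled the drawer out and found three garlic bulbs. I laid them in the tray, and the wrist camera showed all three inside.
- I pushed the drawer home and felt the seal and then the stop, with about 22 N at the end.
- I turned the cam clockwise from above.
- I gripped the timer knob, pressed down with 11–22 N and turned it to the long mark. I then released it and moved clear.

**What the last checks showed**
- **Cam:** the wrist view put it at about 1.46 rad. It stopped roughly 0.1 rad short of the full quarter turn, but above the 1.25 needed.
- **Timer:** the pointer line and the long mark lined up at about 1.2 rad, with an uncertainty of 0.05. The mark's bearing showed the case had turned no more than about 0.03 rad.
- **Bystanders:** the pepper jar and sweet potato were not touched, as far as the pictures showed.

**What failed or disagreed**
- **Finger length:** the fingertips sat about 42 mm higher than the stated tool frame, so my first two grips on the handle were too high. I corrected for this in every later move.
- **Drawer tightness:** I did not measure the final gap directly. That it is within 3.5 mm rests on the cam angle and on the crescent sitting over the post in the picture.
- **Last check of the cam and drawer:** it was inconclusive. I had used up my picture views, my search for the black cam bar found nothing in the scene camera image, and the change around the handle told me nothing useful.

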